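# Gauge the brake pad stored behind the containers

### The job

Stand the can, the jar and the bottle aside on the black mat, then take the brake pad from behind them and slide it lengthwise, flat on the gauge's base, under the probe head until its end is home against the brass stop. Leave it there and only then put the containers back on the tray upright, each centred on the spot of its own colour (they may have stood mixed up). Never let a container topple.

Things in the scene. Friction and masses are not known exactly. Their poses are not given: they have to be found in the camera images.
- red_can: Red round can with black cap, 52 mm diameter, 99 mm high (straight wall up to 86 mm), about 0.3 kg. Loose. Origin: centre of its underside, z up.
- yellow_jar: Yellow round jar with yellow lid and a white band, 52 mm diameter over its whole height of 92 mm, about 0.3 kg. Loose. Origin: centre of its underside, z up.
- green_bottle: Green round bottle with small black cap, 52 mm diameter, 101 mm high (straight wall up to 80 mm), about 0.25 kg. Loose. Origin: centre of its underside, z up. At the start can, jar and bottle stand on the tray's three spots in any order, a row 75 mm apart, between the robot and the pad, some 12 mm from it.
- brake_pad: Brake pad lying flat behind the row: dark steel back plate 120 x 46 x 6 mm, brown friction block 100 x 46 x 12 mm centred on top, 18 mm thick in all, about 0.35 kg. Loose. Origin: centre of underside; x along its 120 mm length, y across its 46 mm width, z up. Either end may go first. Home on the gauge, its centre is at the gauge's x = +10 mm, y = 0.
- red_spot: Red painted flat rectangle on the tray floor, 78 mm along x, 66 mm along y. Fixed. Origin: where a container's centre belongs, 6 mm in +x from the rectangle's centre, at floor height. x points away from the robot, across the row towards the pad; y along the row.
- yellow_spot: Yellow painted rectangle like the red one; the three spots lie side by side along y, 75 mm apart, in any order.
- green_spot: Green painted rectangle like the red one.
- mat: Black rubber mat on one side of the bench (left or right), 260 mm along x, 120 mm along y, 4 mm thick, fixed, thin grey border line. Origin: centre of its underside; x points roughly away from the robot. The set-aside place, with room for all three containers in a row along x.
- gauge: Thickness gauge, fixed, on the side without mat (mm). Origin: centre of underside of its blue base, 220 (x) by 120 mm, top at z 20. x runs from the open front to the column (x 96, 170 high). Brass stop: face at x 70, 60 wide, 18 tall. Probe head, 26 diameter, at x 45, y 0, 24 above the base. Above it an arm (z 63 to 83, from x 33) and a dial (x 59 to 78, 54 diameter, up to z 139).
- tray: Grey storage tray, 190 mm (x) by 270 mm (y, along the row), fixed, on the bench. Origin: centre of underside. Floor top at 8 mm. Lips above the floor: 10 mm high at both y ends, 20 mm high at +x (63 mm behind the pad's centre line), none towards the robot. The spots lie at x = -35 mm. Two small loose sockets, up to 34 mm high, stand in the back corners.

How it is judged:
On the way, in this order (a step that is already met when the one before it is completed fails the run):
1. all three containers stand upright on the mat, the pad not yet taken (x of red_can in the frame of mat between -0.125 and 0.125 m and y of red_can in the frame of mat between -0.058 and 0.058 m and z of red_can in the frame of mat between -0.002 and 0.012 m and angle between each of red_can, yellow_jar, green_bottle's own z axis and vertical below 0.15 rad and linear speed of each of red_can, yellow_jar, green_bottle below 0.03 m/s and x of yellow_jar in the frame of mat between -0.125 and 0.125 m and y of yellow_jar in the frame of mat between -0.058 and 0.058 m and z of yellow_jar in the frame of mat between -0.002 and 0.012 m and x of green_bottle in the frame of mat between -0.125 and 0.125 m and y of green_bottle in the frame of mat between -0.058 and 0.058 m and z of green_bottle in the frame of mat between -0.002 and 0.012 m and distance of brake_pad from where it was at the start of the episode below 0.04 m), for 0.2 s.
2. the pad lies flat under the probe head, home at the stop, while the containers still stand on the mat (x of brake_pad in the frame of gauge between 0 and 0.014 m and y of brake_pad in the frame of gauge between -0.012 and 0.012 m and z of brake_pad in the frame of gauge between 0.015 and 0.025 m and angle between the x axis of brake_pad and the x axis of gauge, either way round below 0.15 rad and angle between brake_pad's own z axis and vertical below 0.1 rad and linear speed of each of brake_pad, red_can, yellow_jar, green_bottle below 0.03 m/s and x of red_can in the frame of mat between -0.125 and 0.125 m and y of red_can in the frame of mat between -0.058 and 0.058 m and z of red_can in the frame of mat between -0.002 and 0.012 m and angle between each of red_can, yellow_jar, green_bottle's own z axis and vertical below 0.15 rad and x of yellow_jar in the frame of mat between -0.125 and 0.125 m and y of yellow_jar in the frame of mat between -0.058 and 0.058 m and z of yellow_jar in the frame of mat between -0.002 and 0.012 m and x of green_bottle in the frame of mat between -0.125 and 0.125 m and y of green_bottle in the frame of mat between -0.058 and 0.058 m and z of green_bottle in the frame of mat between -0.002 and 0.012 m), for 0.2 s.
At the end, for the whole second after the job is handed in: Pad flat on the gauge base under the probe head, lengthwise within 0.15 rad, its end within 10 mm of the stop, within 12 mm of the gauge's centre line; can, jar and bottle upright, each within 13 mm of its own colour's spot origin; all released, at rest (x of brake_pad in the frame of gauge between 0 and 0.014 m and y of brake_pad in the frame of gauge between -0.012 and 0.012 m and z of brake_pad in the frame of gauge between 0.015 and 0.025 m and angle between the x axis of brake_pad and the x axis of gauge, either way round below 0.15 rad and angle between brake_pad's own z axis and vertical below 0.1 rad and linear speed of brake_pad below 0.03 m/s and horizontal distance between red_can and red_spot below 0.013 m and z of red_can in the frame of red_spot between -0.004 and 0.006 m and angle between each of red_can, yellow_jar, green_bottle's own z axis and vertical below 0.12 rad and linear speed of each of red_can, yellow_jar, green_bottle below 0.02 m/s and horizontal distance between yellow_jar and yellow_spot below 0.013 m and z of yellow_jar in the frame of yellow_spot between -0.004 and 0.006 m and horizontal distance between green_bottle and green_spot below 0.013 m and z of green_bottle in the frame of green_spot between -0.004 and 0.006 m); the robot touches nothing.
It fails at once if a container is toppled (leans more than 0.8 rad) (angle between any of red_can, yellow_jar, green_bottle's own z axis and vertical above 0.8 rad).
It also fails if it takes over 144 s, if anything falls off the work surface, if the arm or the gripper's body presses on something with over 40 N, if the wrist force passes 120 N, or if a joint passes its speed limit or range.

### The arm

A 7-joint arm with a two-finger parallel gripper is mounted at the origin on the work surface. World frame = base frame: x ahead of the robot, y to its left, z up, the work surface at z = 0. Lengths are in m, angles in rad, forces in N, time in s.
With the tool pointing down it reaches from about 0.4 to 0.875 m from the base axis. Payload 19.3 kg.
Tool frame: the origin (TCP) lies midway between the tips of the shut fingers; the grasp point (between the pads) lies 19 mm behind it (bot.grip_point_offset is the distance from the TCP to the grasp point, in m); z points along the fingers, y is the direction in which the jaws open and shut (so a half turn about z gives the same grasp; the last joint's range is limited). The gripper opens to 85 mm and grips with 20 to 120 N. Pads are 22 mm wide; open, the fingers measure 114 mm over their backs; the gripper's body (76 mm by 85 mm) begins 54 mm behind the grasp point. The pads swing forward as they close: fully open they stand 13 mm farther back than shut.
Start: joints at [-1.246, 0.521, -0.036, 1.599, 0.021, 1.021, -0.113], TCP at [0.24, 0.577, 0.231] pointing down, gripper open.
Joint ranges: [-2.91, 2.91], [-0.3, 2.13], [-1.5, 1.42], [0.17, 2.43], [-1.26, 4.41], [0.16, 1.93], [-2.52, 2.52]. Speed limits (rad/s): [1.89, 1.89, 2.39, 2.39, 3.01, 3.01, 3.01].

### API

Orientations are given as [roll, pitch, yaw] about the fixed x, y, z axes, in that order (R = Rz(yaw) Ry(pitch) Rx(roll)).
In Python, from workcell import bot, viewer, workorder gives the robot as it stands.
- The arm moves only by the tool move_arm, never from a script. Its argument "plan" is a list of rows, each a list of 6 numbers: the shift along the tool's x, y, z scaled (see below), then the turn, a rotation vector about the tool's x, y, z scaled (see below). A call has 1 to 5 rows; each row shifts and turns the commanded pose from where the row before left it, along the tool's axes as they then stand; what a row does not reach is not made up. The controller multiplies each number of a shift by 0.025 m and each number of a turn by pi rad. A row lasts 1/10 s, in which the tool goes at most 50 mm and 8.59 degrees, less where a joint would pass 70% of its speed; a pose out of reach is approached as far as the arm can. A call with a number of a shift or a turn outside -1 to 1 is refused whole. A call with a gripper value outside its range is refused whole. "claw" is the closure, from -1 (fully open) to 1 (shut), so that 0 is half open, set as the call begins (left out, the last holds). The fingers move at their own pace and stop on an object; "force" is the grip in N (left out, the last holds). Time passes only in rows, so rows that do not move let the fingers close. It gives the time, the measured TCP pose, the force and the opening at its end, in the units of the state.
- bot.observe(): the state, without advancing time (a new reading comes with each control period).
- viewer.grab_frame(name): name is "side" or "top" or "wrist"; returns the picture (480x640x3 uint8, red, green, blue); there is no depth.
- viewer.camera_info(name): a dict with "K" (3x3 intrinsics, pixels), "R" (3x3) and "t" (3): a world point X has camera coordinates R X + t. Camera axes: x right, y down, z forward; pixel columns grow to the right and rows downward; lengths in m; the calibration is good to about 2 mm. A picture is of the moment at which its call begins: read the wrist's pose just before it. camera_info takes no time and is no camera call; for the wrist camera it gives the pose at the moment of the call.
- workorder.job_done(): hands the job in, once; it reports no verdict.
The state is a dict: "clock": time; "qpos": joint angles; "qd": joint speeds; "joint_efforts": joint torques, N m; "position": TCP position; "tool_rot": TCP orientation; "force": force on the tool from outside, world axes, zero at the start; "moment": the same for the moment, N m; "grip_width": finger opening in m.
Only numpy, scipy, OpenCV 4.12 (cv2) and the standard library are available. Lean on these libraries where they do the work, as an engineer would, in place of code of your own. Each camera call takes 0.05 s, during which the arm holds its last target.

## Working session

There is one attempt and no reset: what is moved stays moved. The work goes in short steps, Python scripts to look and compute and a tool call to move; the robot and the scene stay as the last step left them, time stands still between calls to the robot, and variables do not carry over. Pictures are saved under pics/ and viewed, and the job is handed in when it is done.

Besides the shell and the picture viewer there is one more tool, called after ">>>" as a command line: name --pt "numbers of a row" for each row, then --argument value for the rest. move_arm: Moves the arm, as the interface text tells. Shifts and turns lie within -1 to 1; 1 stands for 0.025 m of shift or pi rad of turn. Its arguments: {"type":"object","properties":{"plan":{"type":"array","items":{"type":"array","items":{"type":"number"}}},"claw":{"type":"number"},"force":{"type":"number"}},"required":["plan"]}

```bash
ls; mkdir -p pics; python3 - <<'E'
from workcell import bot, viewer, workorder
import cv2
s=bot.observe(); print(s); print(bot.grip_point_offset)
for n in ("side","top","wrist"):
    i=viewer.camera_info(n); print(n,i["K"].tolist(),i["R"].tolist(),i["t"].tolist())
    f=viewer.grab_frame(n); cv2.imwrite(f"pics/0{n}.png",f[:,:,::-1])
E
```

```text
pics
{'clock': 0.0, 'qpos': array([-1.24620919,  0.52202716, -0.03630433,  1.600013  ,  0.02120665,
        1.02111295, -0.11281596]), 'qd': array([-4.43561517e-05, -6.67564716e-04, -4.23999219e-04,  1.32905773e-03,
       -8.60185379e-05, -9.91044092e-04,  1.41698472e-04]), 'joint_efforts': array([-1.26643583e-03, -9.27082586e+01,  1.97951742e+00, -3.69925940e+01,
        1.77693728e-02,  8.20779271e-03, -5.63801404e-05]), 'position': array([0.24029779, 0.57658204, 0.23071602]), 'tool_rot': array([-3.14042172e+00,  1.02017655e-04,  2.74676320e+00]), 'force': array([ 0.05855115, -0.29874714, -0.40154854]), 'moment': array([-0.00585546, -0.03215846, -0.03853085]), 'grip_width': 0.08570399059707877}
0.0187
side [[543.4343278694017, 0.0, 328.19245224379256], [0.0, 543.4343278694017, 241.25582335556012], [0.0, 0.0, 1.0]] [[-0.9858047550159781, -0.16739863910432726, -0.012910484650344337], [-0.10642435309092513, 0.6824976612601029, -0.723098056589608], [0.12985700619167867, -0.7114595125518453, -0.6906247316324731]] [0.5482772435792013, 0.11177029057658261, 0.9047438008183272]
top [[457.3802609999219, 0.0, 317.9841218813151], [0.0, 457.3802609999219, 240.11684372137876], [0.0, 0.0, 1.0]] [[0.019748491563671873, -0.9996931505380255, -0.014953322316994016], [-0.9967531622083229, -0.018518319441496477, -0.07835946319859012], [0.07805850824008928, 0.016452252502895302, -0.9968130179120418]] [0.001389826338537292, 0.5364815585146516, 0.8971163477677845]
wrist [[340.3262807110253, 0.0, 319.73947004541384], [0.0, 340.3262807110253, 239.9136829026201], [0.0, 0.0, 1.0]] [[0.38382512337113617, 0.9234046021111287, -0.0014884452032578827], [0.8740399946375788, -0.3627851563393055, 0.32317335613229364], [0.29787977850649194, -0.12534301392521544, -0.9463386108666758]] [-0.6240274161004127, -0.04385351273770176, 0.38130171743164676]
```

View pics/0side.png

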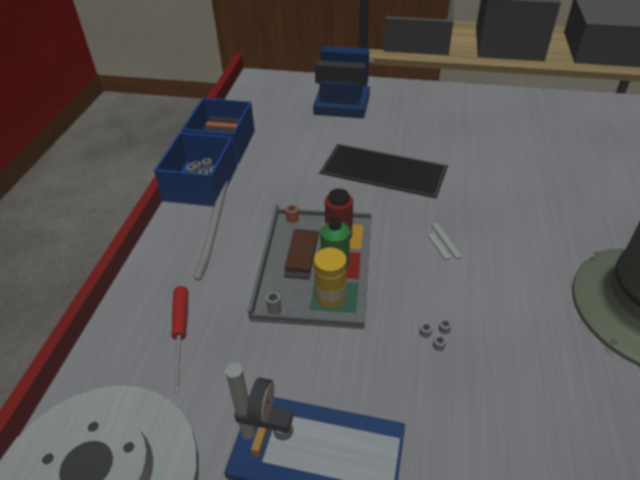

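View pics/0top.png

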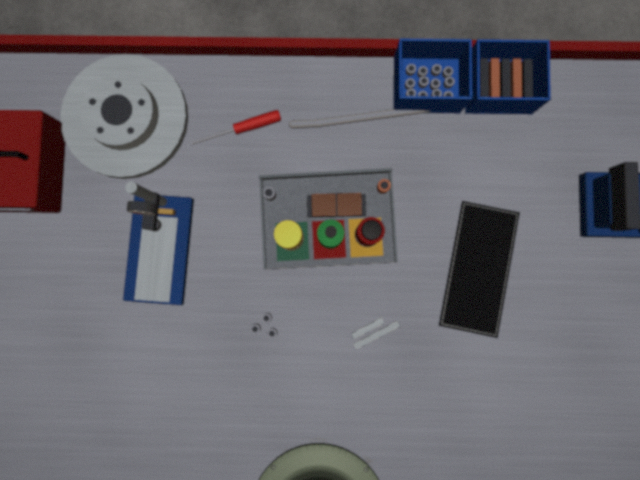

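View pics/0wrist.png

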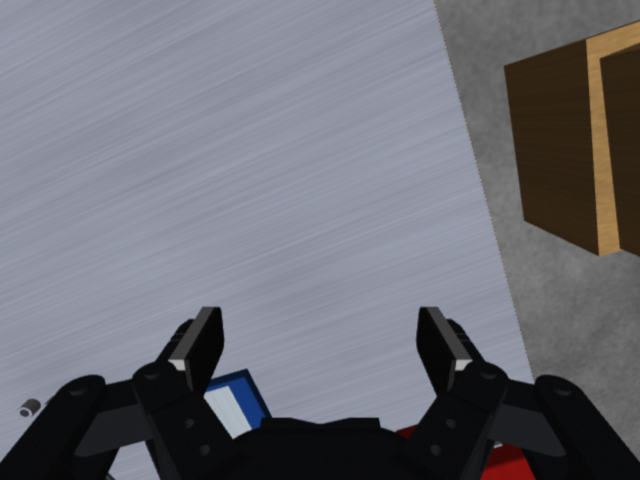

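Top view: the mat is on the right (−y) at about (480,268). The gauge is on the left at about (158,250), column end away from the robot. On the tray, the jar stands on green, the bottle on red and the can on yellow, with the pad behind at (337,205). Next I measure all of these.

```bash
cat > h.py <<'E'
from workcell import bot, viewer, workorder
import cv2, numpy as np
def ray(n,uv,z,info=None):
    i=info or viewer.camera_info(n); K,R,t=map(np.array,(i["K"],i["R"],i["t"]))
    C=-R.T@t; d=R.T@np.linalg.inv(K)@np.array([uv[0],uv[1],1.]); return (C+d*(z-C[2])/d[2])
def proj(n,X,info=None):
    i=info or viewer.camera_info(n); p=np.array(i["R"])@np.array(X)+np.array(i["t"]); p=np.array(i["K"])@p; return p[:2]/p[2]
def mask(hsv,lo,hi,box=None):
    m=cv2.inRange(hsv,np.array(lo),np.array(hi))
    if box:
        k=np.zeros_like(m); k[box[1]:box[3],box[0]:box[2]]=255; m&=k
    return m
def big(m):
    c,_=cv2.findContours(m,cv2.RETR_EXTERNAL,cv2.CHAIN_APPROX_NONE); return max(c,key=cv2.contourArea)
def st():
    s=bot.observe(); print(s['clock'].__round__(2),'pos',s['position'].round(4),'rot',s['tool_rot'].round(4),'q',s['qpos'].round(2),'F',s['force'].round(1),'w',round(s['grip_width'],4)); return s
E
python3 - <<'E'
from h import *
im=cv2.imread('pics/0top.png'); hsv=cv2.cvtColor(im,cv2.COLOR_BGR2HSV)
np.set_printoptions(precision=4,suppress=True)
def rect(name,m,z):
    c=big(m); r=cv2.minAreaRect(c); b=cv2.boxPoints(r)
    P=np.array([ray('top',p,z)[:2] for p in b]); ctr=P.mean(0)
    e=[P[1]-P[0],P[2]-P[1]]
    print(name,'px',np.round(r[0],1),'ctr',ctr,'sizes',[round(np.linalg.norm(v),4) for v in e],'ang',[round(np.degrees(np.arctan2(v[1],v[0])),1) for v in e]); return P
rect('mat',mask(hsv,(0,0,0),(180,255,60),(430,190,530,345)),.004)
rect('gauge',mask(hsv,(105,120,60),(125,255,255),(115,180,200,312)),.02)
rect('paper',mask(hsv,(0,0,165),(180,60,255),(130,225,182,305)),.02)
rect('pad',mask(hsv,(0,70,40),(15,255,140),(300,190,370,218)),.026)
rect('green',mask(hsv,(55,60,20),(90,255,120),(268,225,312,270)),.008)
rect('red',mask(hsv,(0,150,80),(8,255,255),(312,218,349,262)),.008)
rect('yel',mask(hsv,(15,150,120),(28,255,255),(346,215,388,262)),.008)
rect('jar',mask(hsv,(24,150,120),(35,255,255),(268,215,306,252)),.1)
for p in [(262,177),(391,170),(396,262),(264,269)]: print(ray('top',p,.01)[:2])
big_=cv2.resize(im[160:320,110:540],None,fx=1.85,fy=1.85,interpolation=cv2.INTER_CUBIC); cv2.imwrite('pics/c1.png',big_)
cv2.imwrite('pics/c2.png',cv2.resize(im[160:280,250:410],None,fx=5,fy=5,interpolation=cv2.INTER_CUBIC))
cv2.imwrite('pics/c3.png',cv2.resize(im[170:320,110:210],None,fx=4,fy=4,interpolation=cv2.INTER_CUBIC))
E
```

```text
mat px [479.1 268.8] ctr [ 0.4868 -0.3154] sizes [np.float64(0.2555), np.float64(0.118)] ang [np.float64(-10.9), np.float64(-100.0)]
gauge px [173.6 249.9] ctr [0.5122 0.3024] sizes [np.float64(0.2145), np.float64(0.0553)] ang [np.float64(-2.5), np.float64(-94.2)]Traceback (most recent call last):
  File "<stdin>", line 11, in <module>
  File "<stdin>", line 5, in rect
  File "h.py", line 14, in big
    c,_=cv2.findContours(m,cv2.RETR_EXTERNAL,cv2.CHAIN_APPROX_NONE); return max(c,key=cv2.contourArea)
                                                                            ~~~^^^^^^^^^^^^^^^^^^^^^^^
ValueError: max() iterable argument is empty
```

```bash
python3 - <<'E'
from h import *
im=cv2.imread('pics/0top.png'); hsv=cv2.cvtColor(im,cv2.COLOR_BGR2HSV)
np.set_printoptions(precision=4,suppress=True)
def rect(name,m,z):
  try:
    c=big(m); r=cv2.minAreaRect(c); b=cv2.boxPoints(r)
    P=np.array([ray('top',p,z)[:2] for p in b]); ctr=P.mean(0)
    e=[P[1]-P[0],P[2]-P[1]]
    print(name,'px',np.round(r[0],1),'ctr',ctr,'sizes',[float(round(np.linalg.norm(v),4)) for v in e],'ang',[float(round(np.degrees(np.arctan2(v[1],v[0])),1)) for v in e]); return P
  except Exception as e: print(name,e)
print([hsv[p[1],p[0]].tolist() for p in [(150,270),(130,290),(325,205),(290,250),(320,250),(360,250),(288,232)]])
rect('blue',mask(hsv,(105,80,40),(125,255,255),(115,180,200,312)),.02)
rect('paper',mask(hsv,(0,0,130),(180,60,255),(136,230,176,300)),.02)
rect('pad',mask(hsv,(0,70,40),(15,255,140),(300,190,370,218)),.026)
rect('green',mask(hsv,(55,60,20),(90,255,120),(268,225,312,270)),.008)
rect('red',mask(hsv,(0,150,60),(8,255,255),(312,218,349,262)),.008)
rect('yel',mask(hsv,(15,150,90),(28,255,255),(346,215,388,262)),.008)
rect('jar',mask(hsv,(24,150,90),(35,255,255),(268,215,306,252)),.1)
for p in [(262,177),(391,170),(396,262),(264,269)]: print(ray('top',p,.01)[:2])
cv2.imwrite('pics/c2.png',cv2.resize(im[160:280,250:410],None,fx=5,fy=5,interpolation=cv2.INTER_CUBIC))
cv2.imwrite('pics/c3.png',cv2.resize(im[170:320,110:210],None,fx=4,fy=4,interpolation=cv2.INTER_CUBIC))
E
```

```text
[[105, 14, 149], [110, 188, 95], [10, 115, 102], [47, 65, 78], [0, 202, 110], [21, 178, 165], [29, 147, 192]]
blue px [170.8 249.7] ctr [0.5126 0.3081] sizes [0.2176, 0.0688] ang [-2.6, -94.4]
paper px [155.1 264.5] ctr [0.4817 0.3385] sizes [0.1456, 0.0707] ang [-2.9, -94.7]
pad px [336.1 204.4] ctr [ 0.6085 -0.0233] sizes [0.1009, 0.0451] ang [-87.6, -177.9]
green px [292.  242.5] ctr [0.5316 0.0648] sizes [0.0645, 0.0699] ang [-86.1, -175.9]
red px [328.6 239.1] ctr [ 0.5399 -0.0097] sizes [0.0618, 0.0731] ang [-86.1, -176.3]
yel px [365.3 236.9] ctr [ 0.5458 -0.0843] sizes [0.0624, 0.0743] ang [-85.4, -175.9]
jar px [288.5 235. ] ctr [0.5387 0.0647] sizes [0.0461, 0.048] ang [-89.0, -178.7]
[0.6653 0.1296]
[ 0.6843 -0.1351]
[ 0.4958 -0.1465]
[0.4765 0.12  ]
```

View pics/c2.png

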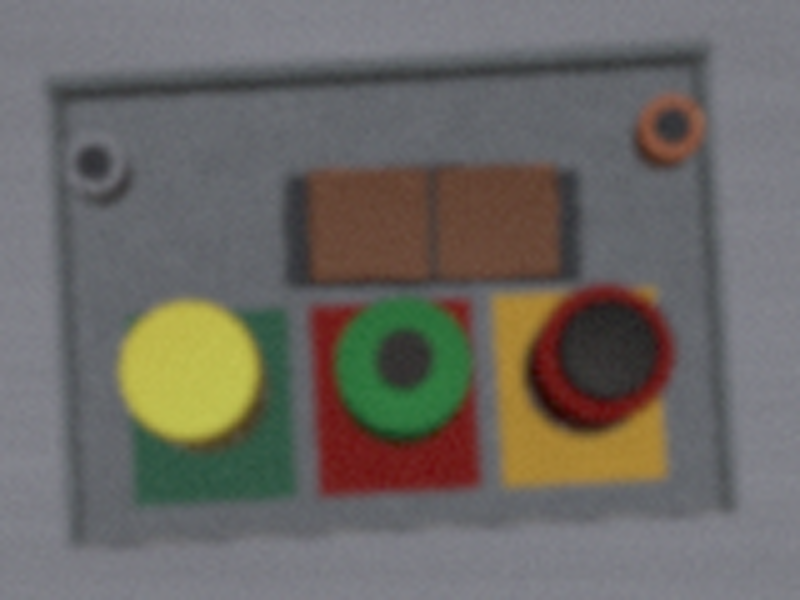

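View pics/c3.png

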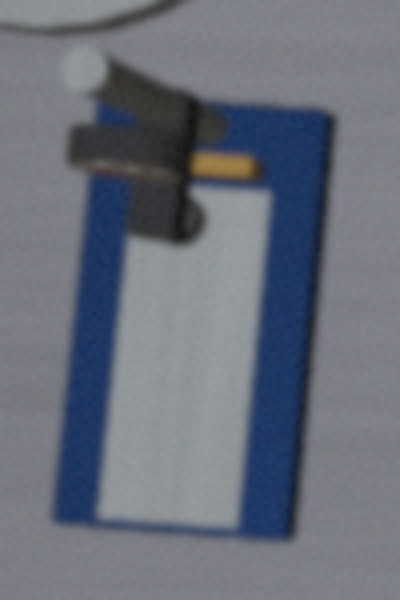

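```bash
python3 - <<'E'
from h import *
np.set_printoptions(precision=4,suppress=True)
im=cv2.imread('pics/0top.png'); hsv=cv2.cvtColor(im,cv2.COLOR_BGR2HSV)
print('bottle',ray('top',(330.6,231.4),.109)[:2],'can',ray('top',(371.6,229.6),.107)[:2],'jar',ray('top',(287.9,234.2),.1)[:2])
P=[ray('top',np.array(p)/4+(109.6,169.6),.02)[:2] for p in [(97,100),(332,112),(294,537),(53,520)]]
print('gauge corners',P,np.mean(P,0),[np.linalg.norm(P[i]-P[i-1]) for i in range(4)])
m=mask(hsv,(105,80,40),(125,255,255),(115,180,200,312))|mask(hsv,(0,0,125),(180,60,255),(136,218,176,302))
m=cv2.morphologyEx(m,cv2.MORPH_CLOSE,np.ones((7,7)))
r=cv2.minAreaRect(big(m));b=cv2.boxPoints(r);Q=np.array([ray('top',p,.02)[:2] for p in b]);print('rect',Q,Q.mean(0))
# stop ends, mat
print('mat corners',[ray('top',p,.004)[:2] for p in [(463,203),(518,212),(496,335),(441,325)]])
print('probe/arm front', )
# side view stop/front
sm=cv2.imread('pics/0side.png'); cv2.imwrite('pics/s1.png',cv2.resize(sm[350:480,210:420],None,fx=3.8,fy=3.8,interpolation=cv2.INTER_CUBIC))
E
```

```text
bottle [ 0.5458 -0.0124] can [ 0.5506 -0.0869] jar [0.5401 0.0659]
gauge corners [array([0.6225, 0.3888]), array([0.6184, 0.2683]), array([0.4038, 0.2785]), array([0.4097, 0.4   ])] [0.5136 0.3339] [np.float64(0.21305410321278753), np.float64(0.12055557171257836), np.float64(0.21482525194936386), np.float64(0.12165519711657946)]
rect [[0.4094 0.4002]
 [0.6286 0.3897]
 [0.6184 0.2678]
 [0.4001 0.2805]] [0.5141 0.3346]
mat corners [array([ 0.6195, -0.2835]), array([ 0.6028, -0.3952]), array([ 0.3539, -0.3479]), array([ 0.3714, -0.2384])]
probe/arm front
```

View pics/s1.png

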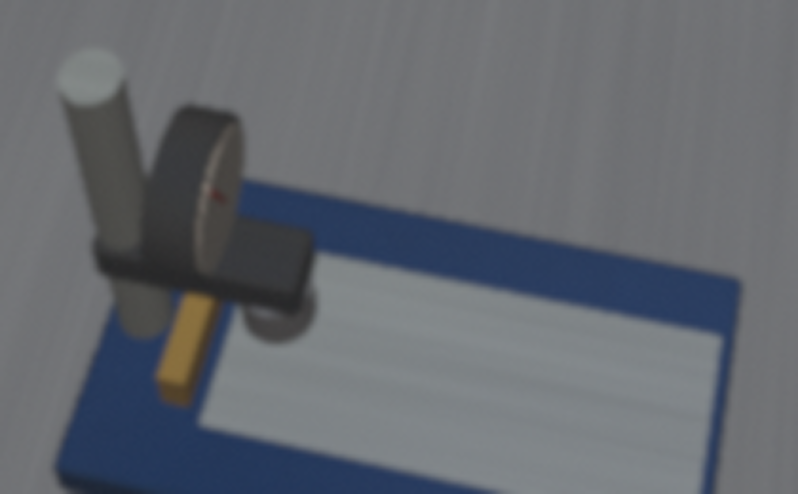

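```bash
cat >> h.py <<'E'
from scipy.spatial.transform import Rotation as Ro
def plan(pos,yaw_deg,p0=None,yaw0=None):
    """constant-size rows in tool axes from present pose to pos / tool-down yaw; prints them"""
    s=bot.observe(); p=np.array(s['position'] if p0 is None else p0); R=Ro.from_euler('xyz',s['tool_rot'])
    T=Ro.from_euler('xyz',[np.pi,0,np.radians(yaw_deg)])
    rv=(R.inv()*T).as_rotvec(); d=np.array(pos)-p
    nr=int(np.ceil(np.degrees(np.linalg.norm(rv))/8.4)) if np.linalg.norm(rv)>.002 else 0
    print('pos',p.round(4),'turn rows',nr,'each',(rv/np.pi/max(nr,1)).round(4))
    dl=T.inv().apply(d)/.025; n=int(np.ceil(abs(dl).max()))
    print('shift total (units, in target axes)',dl.round(2),'rows',n,'each',(dl/max(n,1)).round(3))
E
python3 -c "
from h import *
st(); plan([.5505,-.0865,.231],94.3)"
```

```text
0.15 pos [0.2403 0.5767 0.2309] rot [-3.1407e+00  1.0000e-04  2.7468e+00] q [-1.25  0.52 -0.04  1.6   0.02  1.02 -0.11] F [-0.1  0.   0.7] w 0.0854
pos [0.2403 0.5767 0.2309] turn rows 8 each [-0.      0.      0.0438]
shift total (units, in target axes) [-2.738e+01  1.038e+01 -1.000e-02] rows 28 each [-0.978  0.371 -0.   ]
```

>>> move_arm --pt "0 0 0 0 0 0.0438" --pt "0 0 0 0 0 0.0438" --pt "0 0 0 0 0 0.0438" --pt "0 0 0 0 0 0.0438" --pt "0 0 0 0 0 0.0438" --claw -1 --force 50

```text
clock: 0.65
position: [0.2404, 0.5768, 0.2311]
tool_rot: [-3.141, 0.0, 2.053]
force: [-0.4, 0.8, 0.3]
grip_width: 0.0852
```

>>> move_arm --pt "0 0 0 0 0 0.0438" --pt "0 0 0 0 0 0.0438" --pt "0 0 0 0 0 0.0438" --pt "-0.98 0.37 0 0 0 0" --pt "-0.98 0.37 0 0 0 0"

```text
clock: 1.15
position: [0.2622, 0.5289, 0.2307]
tool_rot: [-3.141, 0.001, 1.647]
force: [0.6, -1.3, 0.6]
grip_width: 0.0854
```

>>> move_arm --pt "-0.98 0.37 0 0 0 0" --pt "-0.98 0.37 0 0 0 0" --pt "-0.98 0.37 0 0 0 0" --pt "-0.98 0.37 0 0 0 0" --pt "-0.98 0.37 0 0 0 0"

```text
clock: 1.65
position: [0.3181, 0.4097, 0.2312]
tool_rot: [-3.141, 0.0, 1.646]
force: [1.1, 0.1, -0.6]
grip_width: 0.0855
```

>>> move_arm --pt "-0.98 0.37 0 0 0 0" --pt "-0.98 0.37 0 0 0 0" --pt "-0.98 0.37 0 0 0 0" --pt "-0.98 0.37 0 0 0 0" --pt "-0.98 0.37 0 0 0 0"

```text
clock: 2.15
position: [0.3734, 0.291, 0.2313]
tool_rot: [-3.141, 0.0, 1.646]
force: [0.7, 0.2, -0.2]
grip_width: 0.0855
```

>>> move_arm --pt "-0.98 0.37 0 0 0 0" --pt "-0.98 0.37 0 0 0 0" --pt "-0.98 0.37 0 0 0 0" --pt "-0.98 0.37 0 0 0 0" --pt "-0.98 0.37 0 0 0 0"

```text
clock: 2.65
position: [0.4287, 0.1724, 0.2313]
tool_rot: [-3.142, 0.0, 1.646]
force: [-0.2, -0.0, -0.0]
grip_width: 0.0853
```

>>> move_arm --pt "-0.98 0.37 0 0 0 0" --pt "-0.98 0.37 0 0 0 0" --pt "-0.98 0.37 0 0 0 0" --pt "-0.98 0.37 0 0 0 0" --pt "-0.98 0.37 0 0 0 0"

```text
clock: 3.15
position: [0.484, 0.0537, 0.2313]
tool_rot: [-3.141, -0.0, 1.646]
force: [0.5, 0.6, -0.4]
grip_width: 0.0856
```

```bash
python3 -c "
from h import *
st(); plan([.5505,-.0865,.231],94.3)
f=viewer.grab_frame('wrist'); cv2.imwrite('pics/w1.png',f[:,:,::-1])"
```

```text
3.15 pos [0.484  0.0537 0.2313] rot [-3.1414 -0.      1.6461] q [-0.56  0.32  0.41  1.97 -0.17  0.88  0.02] F [ 0.5  0.6 -0.4] w 0.0856
pos [0.484  0.0537 0.2313] turn rows 0 each [-0.     -0.      0.0001]
shift total (units, in target axes) [-5.79  2.23  0.01] rows 6 each [-0.965  0.372  0.002]
```

View pics/w1.png

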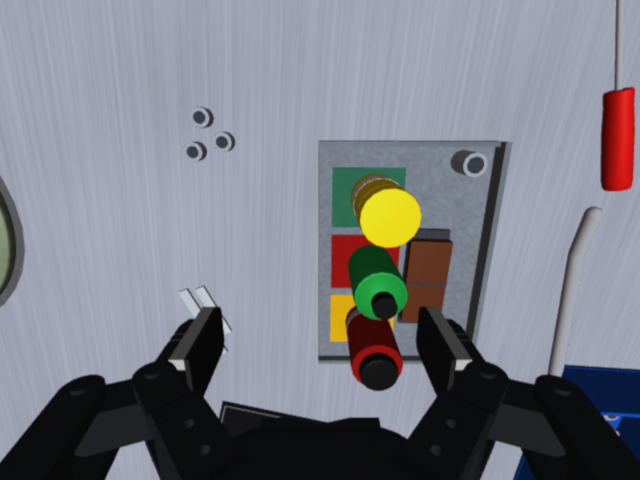

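Wrist view: jar lid at (390,217), bottle cap at (384,306), can cap at (378,371). The spots are behind them, with left edges near column 332. I'll cross-check these against the top view.

```bash
python3 - <<'E'
from h import *
np.set_printoptions(precision=4,suppress=True)
im=cv2.imread('pics/w1.png');hsv=cv2.cvtColor(im,cv2.COLOR_BGR2HSV)
i=viewer.camera_info('wrist')
print('jar',ray('wrist',(390,217),.1,i)[:2],'bottle',ray('wrist',(384,306),.109,i)[:2],'can',ray('wrist',(378,371),.107,i)[:2])
for n,lo,hi,b in [('g',(50,60,20),(90,180,140),(326,160,410,232)),('r',(0,150,60),(8,255,255),(326,230,403,290)),('y',(15,150,90),(26,255,255),(326,290,375,345))]:
    c=big(mask(hsv,lo,hi,b)).reshape(-1,2)
    # left edge line, top/bottom
    x0,y0,w,h=cv2.boundingRect(c); print(n,x0,y0,w,h,'near-corners',ray('wrist',(x0-.0,y0),.008,i)[:2],ray('wrist',(x0,y0+h),.008,i)[:2],'far',ray('wrist',(x0+w,y0),.008,i)[:2])
print('tray corners',[ray('wrist',p,.018,i)[:2] for p in [(319,141),(319,360)]])
E
```

```text
jar [0.5441 0.0628] bottle [ 0.548  -0.0161] can [ 0.5523 -0.0877]
g 331 167 75 60 near-corners [0.4954 0.0893] [0.5009 0.0231] far [0.5747 0.0951]
r 332 235 40 52 near-corners [0.5028 0.0137] [ 0.5083 -0.0515] far [0.5481 0.017 ]
y 330 295 26 46 near-corners [ 0.5068 -0.0624] [ 0.5122 -0.1275] far [ 0.5381 -0.0601]
tray corners [array([0.4807, 0.1153]), array([ 0.4998, -0.1496])]
```

>>> move_arm --pt "-0.97 0.37 0 0 0 0" --pt "-0.97 0.37 0 0 0 0" --pt "-0.97 0.37 0 0 0 0" --pt "-0.97 0.37 0 0 0 0" --pt "-0.97 0.37 0 0 0 0"

```text
clock: 3.7
position: [0.5393, -0.0636, 0.2312]
tool_rot: [-3.141, -0.0, 1.646]
force: [0.1, 0.2, -0.5]
grip_width: 0.0857
```

```bash
python3 -c "
from h import *
plan([.5515,-.0875,.045],94.3)"
```

```text
pos [ 0.5393 -0.0636  0.2312] turn rows 0 each [-0.0001 -0.      0.0001]
shift total (units, in target axes) [-0.99  0.42  7.45] rows 8 each [-0.124  0.052  0.931]
```

>>> move_arm --pt "-0.99 0.42 0.5 0 0 0" --pt "0 0 1 0 0 0" --pt "0 0 1 0 0 0" --pt "0 0 1 0 0 0" --pt "0 0 0.8 0 0 0"

```text
clock: 4.2
position: [0.5509, -0.0864, 0.1223]
tool_rot: [-3.14, -0.0, 1.646]
force: [0.5, -0.7, -0.5]
grip_width: 0.0855
```

```bash
python3 -c "
from h import *
st()
f=viewer.grab_frame('wrist'); cv2.imwrite('pics/w2.png',f[:,:,::-1])"
```

```text
4.2 pos [ 0.5509 -0.0864  0.1223] rot [-3.1405e+00 -1.0000e-04  1.6460e+00] q [-0.21  0.59  0.36  1.89 -0.31  0.72  0.41] F [ 0.5 -0.7 -0.5] w 0.0855
```

View pics/w2.png

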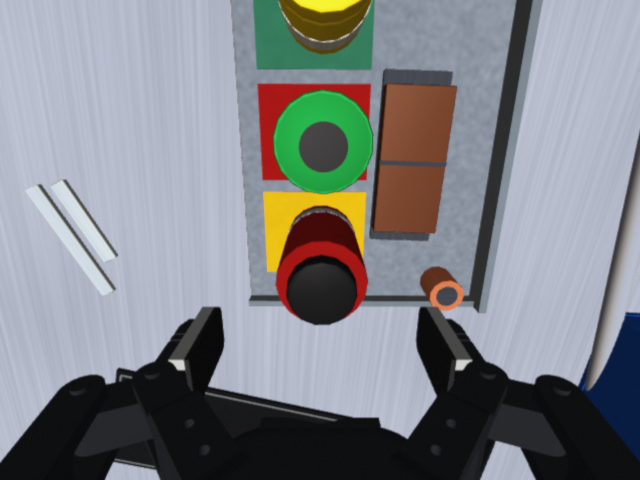

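Can cap at (321,293), centred between the jaws (midline at about 320). Descending.

```bash
python3 -c "
from h import *
i=viewer.camera_info('wrist')
print(ray('wrist',(321,293),.107,i),ray('wrist',(323,147),.109,i))
print([ray('wrist',p,.008,i)[:2].round(4) for p in [(258,84),(370,84),(263,180),(263,192),(367,192)]])"
```

```text
[ 0.55104015 -0.08558045  0.107     ] [ 0.5463113  -0.01332354  0.109     ]
[array([0.4995, 0.0186]), array([0.576 , 0.0244]), array([ 0.5044, -0.0468]), array([ 0.5046, -0.0559]), array([ 0.583 , -0.0498])]
```

>>> move_arm --pt "0 0 1 0 0 0" --pt "0 0 1 0 0 0" --pt "0 0 1 0 0 0" --pt "0 0 0.1 0 0 0" --pt "0 0 0 0 0 0"

```text
clock: 4.75
position: [0.5513, -0.0867, 0.0467]
tool_rot: [-3.141, -0.0, 1.646]
force: [-0.2, 1.2, 0.7]
grip_width: 0.0851
```

>>> move_arm --pt "0 0 0 0 0 0" --pt "0 0 0 0 0 0" --pt "0 0 0 0 0 0" --pt "0 0 0 0 0 0" --claw 1 --force 40

```text
clock: 5.15
position: [0.5519, -0.0866, 0.0475]
tool_rot: [3.14, -0.0, 1.646]
force: [-1.5, 0.6, 12.1]
grip_width: 0.0516
```

>>> move_arm --pt "0 0 -0.4 0 0 0" --pt "0 0 -1 0 0 0" --pt "0 0 -0.8 0 0 0"

```text
clock: 5.45
position: [0.5513, -0.0867, 0.1029]
tool_rot: [3.141, 0.0, 1.646]
force: [-0.0, 0.0, -2.1]
grip_width: 0.0514
```

```bash
python3 -c "
from h import *
st();plan([.5774,-.3327,.1],94.3)"
```

```text
5.45 pos [ 0.5513 -0.0867  0.1029] rot [3.1414e+00 1.0000e-04 1.6457e+00] q [-0.2   0.62  0.35  1.9  -0.32  0.68  0.42] F [-0.   0.  -2.1] w 0.0514
pos [ 0.5513 -0.0867  0.1029] turn rows 0 each [ 0.0001  0.     -0.0001]
shift total (units, in target axes) [-9.89  0.3   0.12] rows 10 each [-0.989  0.03   0.012]
```

>>> move_arm --pt "-0.5 0.03 0 0 0 0" --pt "-0.9 0.03 0 0 0 0" --pt "-1 0.03 0 0 0 0" --pt "-1 0.03 0 0 0 0" --pt "-1 0.03 0 0 0 0"

```text
clock: 5.95
position: [0.563, -0.1977, 0.1009]
tool_rot: [-3.141, 0.0, 1.646]
force: [0.5, -0.1, -2.5]
grip_width: 0.051
```

>>> move_arm --pt "-1 0.03 0 0 0 0" --pt "-1 0.03 0 0 0 0" --pt "-1 0.03 0 0 0 0" --pt "-1 0.03 0 0 0 0" --pt "-0.9 0.03 0.3 0 0 0"

```text
clock: 6.45
position: [0.576, -0.3203, 0.094]
tool_rot: [3.141, 0.001, 1.645]
force: [0.6, -0.1, -2.6]
grip_width: 0.0515
```

>>> move_arm --pt "-0.5 0 0.6 0 0 0" --pt "0 0 0.7 0 0 0" --pt "0 0 0.4 0 0 0" --pt "0 0 0 0 0 0"

```text
clock: 6.85
position: [0.5763, -0.3285, 0.049]
tool_rot: [-3.139, -0.002, 1.647]
force: [-0.2, 0.4, -4.3]
grip_width: 0.0513
```

>>> move_arm --pt "0 0 0.12 0 0 0" --pt "0 0 0.06 0 0 0" --pt "0 0 0 0 0 0"

```text
clock: 7.15
position: [0.5775, -0.3301, 0.0471]
tool_rot: [3.141, 0.0, 1.646]
force: [0.2, 0.3, -3.4]
grip_width: 0.051
```

```bash
python3 -c "
from h import *
st()
f=viewer.grab_frame('side'); cv2.imwrite('pics/s2.png',cv2.resize(f[100:260,250:490,::-1],None,fx=3,fy=3,interpolation=cv2.INTER_CUBIC))"
```

```text
7.15 pos [ 0.5775 -0.3301  0.0471] rot [3.1411e+00 1.0000e-04 1.6464e+00] q [ 0.24  0.83  0.3   1.62 -0.33  0.74  0.77] F [ 0.2  0.3 -3.4] w 0.051
```

View pics/s2.png

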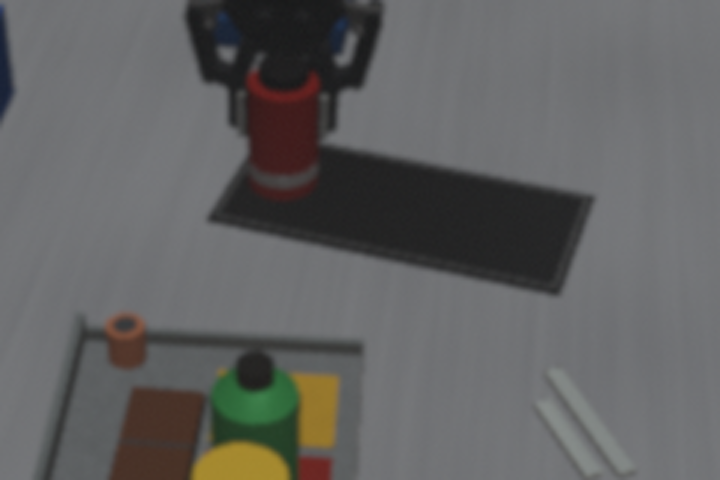

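The can is upright over the far end of the mat. Lowering until I see contact.

>>> move_arm --pt "0 0 0.08 0 0 0" --pt "0 0 0.04 0 0 0" --pt "0 0 0 0 0 0"

```text
clock: 7.5
position: [0.5772, -0.3303, 0.0438]
tool_rot: [3.142, -0.0, 1.646]
force: [-0.2, 1.0, -3.7]
grip_width: 0.0512
```

>>> move_arm --pt "0 0 0.06 0 0 0" --pt "0 0 0 0 0 0"

```text
clock: 7.7
position: [0.5773, -0.3305, 0.0436]
tool_rot: [3.141, -0.0, 1.646]
force: [-7.2, 4.4, 18.8]
grip_width: 0.0511
```

>>> move_arm --pt "0 0 0.06 0 0 0" --pt "0 0 0 0 0 0"

```text
clock: 7.9
position: [0.5773, -0.3306, 0.0435]
tool_rot: [3.141, -0.0, 1.646]
force: [-14.0, 10.0, 41.7]
grip_width: 0.0506
```

>>> move_arm --pt "0 0 -0.1 0 0 0" --pt "0 0 0 0 0 0"

```text
clock: 8.1
position: [0.5774, -0.3305, 0.0438]
tool_rot: [3.141, 0.0, 1.646]
force: [0.1, -0.9, -2.5]
grip_width: 0.0513
```

>>> move_arm --pt "0 0 0 0 0 0" --pt "0 0 0 0 0 0" --pt "0 0 0 0 0 0" --pt "0 0 0 0 0 0" --claw -1

```text
clock: 8.5
position: [0.5772, -0.3304, 0.0432]
tool_rot: [-3.141, 0.0, 1.646]
force: [-0.1, 0.1, -0.5]
grip_width: 0.0853
```

>>> move_arm --pt "0 0 -0.8 0 0 0" --pt "0 0 -1 0 0 0" --pt "0 0 -1 0 0 0" --pt "0 0 -1 0 0 0"

```text
clock: 8.9
position: [0.5771, -0.3304, 0.1392]
tool_rot: [-3.141, 0.0, 1.646]
force: [0.5, -1.0, 0.1]
grip_width: 0.0856
```

```bash
python3 -c "
from h import *
st();plan([.5465,-.0125,.14],94.3)"
```

```text
8.9 pos [ 0.5771 -0.3304  0.1392] rot [-3.1414  0.      1.6459] q [ 0.21  0.72  0.35  1.58 -0.29  0.9   0.74] F [ 0.5 -1.   0.1] w 0.0856
pos [ 0.5771 -0.3304  0.1392] turn rows 0 each [-0.0001  0.      0.    ]
shift total (units, in target axes) [12.77 -0.27 -0.03] rows 13 each [ 0.982 -0.021 -0.002]
```

>>> move_arm --pt "1 -0.02 0 0 0 0" --pt "1 -0.02 0 0 0 0" --pt "1 -0.02 0 0 0 0" --pt "1 -0.02 0 0 0 0" --pt "1 -0.02 0 0 0 0"

```text
clock: 9.4
position: [0.5652, -0.205, 0.1383]
tool_rot: [3.141, 0.0, 1.646]
force: [1.0, -0.4, 0.6]
grip_width: 0.0853
```

>>> move_arm --pt "1 -0.02 0 0 0 0" --pt "1 -0.02 0 0 0 0" --pt "1 -0.02 0 0 0 0" --pt "1 -0.02 0 0 0 0" --pt "1 -0.02 0 0 0 0"

```text
clock: 9.9
position: [0.5534, -0.0805, 0.1384]
tool_rot: [3.141, 0.0, 1.646]
force: [0.3, -1.4, -0.3]
grip_width: 0.0853
```

>>> move_arm --pt "1 -0.02 0 0 0 0" --pt "1 -0.02 0 0 0 0" --pt "0.77 -0.02 0 0 0 0" --pt "0 0 0 0 0 0"

```text
clock: 10.3
position: [0.5467, -0.0096, 0.1382]
tool_rot: [-3.141, -0.001, 1.649]
force: [-0.2, -0.4, 0.0]
grip_width: 0.0855
```

```bash
python3 -c "
from h import *
st();plan([.5465,-.0125,.046],94.3)
i=viewer.camera_info('wrist')
f=viewer.grab_frame('wrist'); cv2.imwrite('pics/w3.png',f[:,:,::-1])
im=cv2.imread('pics/w3.png');hsv=cv2.cvtColor(im,cv2.COLOR_BGR2HSV)
np.save('w3i.npy',i,allow_pickle=True)"
```

```text
10.3 pos [ 0.5467 -0.0096  0.1382] rot [-3.1414e+00 -1.1000e-03  1.6494e+00] q [-0.36  0.55  0.37  1.91 -0.29  0.73  0.26] F [-0.2 -0.4  0. ] w 0.0855
pos [ 0.5467 -0.0096  0.1382] turn rows 1 each [-0.0001 -0.0003  0.0011]
shift total (units, in target axes) [-0.11 -0.02  3.69] rows 4 each [-0.028 -0.004  0.922]
```

View pics/w3.png

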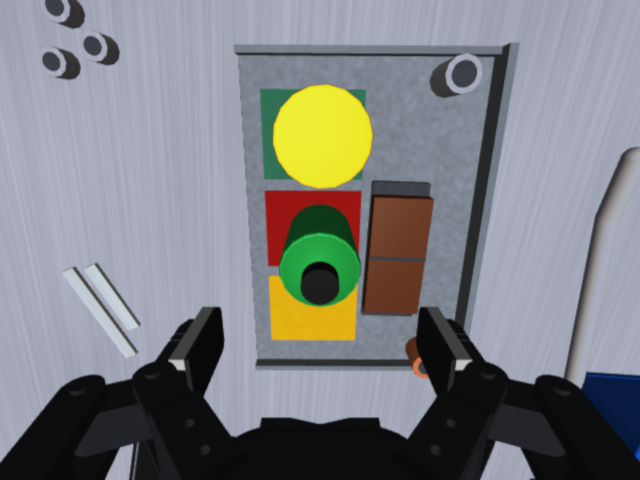

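The bottle cap at (320,284) is centred between the jaws, and the yellow spot is clear at cols 270–357, rows 277–340. Descending and gripping.

>>> move_arm --pt "-0.11 0 0.7 0 0 0" --pt "0 0 1 0 0 0" --pt "0 0 1 0 0 0" --pt "0 0 0.95 0 0 0" --pt "0 0 0 0 0 0"

```text
clock: 10.85
position: [0.5456, -0.0164, 0.0448]
tool_rot: [-3.138, 0.0, 1.645]
force: [-0.2, -0.0, 0.6]
grip_width: 0.0853
```

>>> move_arm --pt "0 0 0 0 0 0" --pt "0 0 0 0 0 0" --pt "0 0 0 0 0 0" --pt "0 0 0 0 0 0" --claw 1

```text
clock: 11.25
position: [0.5476, -0.0155, 0.0484]
tool_rot: [3.14, 0.0, 1.646]
force: [-0.9, -0.9, 7.4]
grip_width: 0.0511
```

```bash
python3 -c "
from h import *
st();plan([.487,-.316,.1],94.3)
i=np.load('w3i.npy',allow_pickle=True).item()
im=cv2.imread('pics/w3.png');hsv=cv2.cvtColor(im,cv2.COLOR_BGR2HSV)
c=big(mask(hsv,(15,150,90),(26,255,255),(262,270,365,350)));b=cv2.boxPoints(cv2.minAreaRect(c));print(b.tolist())
P=np.array([ray('wrist',p,.008,i)[:2] for p in b]);print(P.round(4),P.mean(0))"
```

```text
11.25 pos [ 0.5476 -0.0155  0.0484] rot [3.1398e+00 1.0000e-04 1.6457e+00] q [-0.29  0.69  0.29  1.95 -0.36  0.55  0.32] F [-0.9 -0.9  7.4] w 0.0511
pos [ 0.5476 -0.0155  0.0484] turn rows 0 each [ 0.0006  0.     -0.0001]
shift total (units, in target axes) [-11.8   -3.32  -2.06] rows 12 each [-0.984 -0.277 -0.172]
[[269.0, 276.0], [356.0, 276.0], [356.0, 339.0], [269.0, 339.0]]
[[ 0.5063 -0.0575]
 [ 0.5828 -0.0513]
 [ 0.5902 -0.1161]
 [ 0.5084 -0.1226]] [ 0.54691325 -0.08688506]
```

>>> move_arm --pt "0 0 -0.5 0 0 0" --pt "0 0 -0.9 0 0 0" --pt "-0.4 -0.1 -0.7 0 0 0" --pt "-0.8 -0.25 0 0 0 0" --pt "-1 -0.3 0 0 0 0"

```text
clock: 11.75
position: [0.5355, -0.071, 0.1014]
tool_rot: [3.139, -0.0, 1.648]
force: [0.4, -1.3, -2.5]
grip_width: 0.0507
```

>>> move_arm --pt "-1 -0.3 0 0 0 0" --pt "-1 -0.3 0 0 0 0" --pt "-1 -0.3 0 0 0 0" --pt "-1 -0.3 0 0 0 0" --pt "-1 -0.3 0 0 0 0"

```text
clock: 12.25
position: [0.5068, -0.1998, 0.1009]
tool_rot: [3.14, 0.0, 1.646]
force: [0.8, 0.6, -2.7]
grip_width: 0.051
```

>>> move_arm --pt "-1 -0.3 0 0 0 0" --pt "-1 -0.3 0 0 0 0" --pt "-1 -0.3 0 0 0 0" --pt "-0.6 -0.2 0.2 0 0 0" --pt "0 0 0.5 0 0 0"

```text
clock: 12.75
position: [0.486, -0.2935, 0.0839]
tool_rot: [3.139, 0.002, 1.643]
force: [0.1, 0.5, -2.6]
grip_width: 0.0512
```

>>> move_arm --pt "0 0 0.6 0 0 0" --pt "0 0 0.6 0 0 0" --pt "0 0 0.2 0 0 0" --pt "0 0 0 0 0 0"

```text
clock: 13.15
position: [0.4859, -0.2898, 0.0461]
tool_rot: [-3.14, -0.001, 1.647]
force: [0.1, 0.0, -2.7]
grip_width: 0.0511
```

>>> move_arm --pt "-0.5 0 0 0 0 0" --pt "-0.4 0 0 0 0 0" --pt "0 0 0.04 0 0 0" --pt "0 0 0 0 0 0"

```text
clock: 13.55
position: [0.4878, -0.3134, 0.0461]
tool_rot: [3.141, 0.0, 1.645]
force: [0.1, 0.8, -2.2]
grip_width: 0.0511
```

>>> move_arm --pt "0 0 0.04 0 0 0" --pt "0 0 0 0 0 0"

```text
clock: 13.75
position: [0.4879, -0.3126, 0.045]
tool_rot: [-3.142, -0.0, 1.646]
force: [-0.2, -0.4, -2.9]
grip_width: 0.0512
```

>>> move_arm --pt "0 0 0.04 0 0 0" --pt "0 0 0 0 0 0"

```text
clock: 13.95
position: [0.488, -0.3128, 0.0444]
tool_rot: [3.141, -0.0, 1.646]
force: [-1.9, 1.9, 6.8]
grip_width: 0.0515
```

>>> move_arm --pt "0 0 0.04 0 0 0" --pt "0 0 0 0 0 0"

```text
clock: 14.15
position: [0.4881, -0.3129, 0.0444]
tool_rot: [3.141, -0.0, 1.646]
force: [-7.2, 5.5, 27.0]
grip_width: 0.0512
```

>>> move_arm --pt "0 0 -0.05 0 0 0" --pt "0 0 0 0 0 0"

```text
clock: 14.35
position: [0.4881, -0.3129, 0.0445]
tool_rot: [3.141, 0.0, 1.646]
force: [0.0, -0.4, -2.5]
grip_width: 0.0509
```

>>> move_arm --pt "0 0 0 0 0 0" --pt "0 0 0 0 0 0" --pt "0 0 0 0 0 0" --pt "0 0 0 0 0 0" --claw -0.8

```text
clock: 14.75
position: [0.4879, -0.313, 0.0443]
tool_rot: [-3.142, 0.0, 1.646]
force: [-0.0, -0.0, -0.1]
grip_width: 0.077
```

>>> move_arm --pt "0 0 -0.8 0 0 0" --pt "0 0 -1 0 0 0" --pt "0 0 -1 0 0 0" --pt "0 0 -1 0 0 0" --pt "0 0 0 0 0 0" --claw -0.8

```text
clock: 15.25
position: [0.4891, -0.3139, 0.1422]
tool_rot: [3.138, 0.002, 1.646]
force: [0.2, -0.8, -1.3]
grip_width: 0.0772
```

```bash
python3 -c "
from h import *
st();plan([.541,.063,.14],94.3)"
```

```text
15.25 pos [ 0.4891 -0.3139  0.1422] rot [3.1378e+00 2.3000e-03 1.6458e+00] q [ 0.23  0.59  0.34  1.82 -0.26  0.78  0.78] F [ 0.2 -0.8 -1.3] w 0.0772
pos [ 0.4891 -0.3139  0.1422] turn rows 1 each [ 0.0012  0.0007 -0.    ]
shift total (units, in target axes) [14.88  3.2   0.09] rows 15 each [0.992 0.213 0.006]
```

>>> move_arm --pt "1 0.21 0 0.0012 0.0007 0" --pt "1 0.21 0 0 0 0" --pt "1 0.21 0 0 0 0" --pt "1 0.21 0 0 0 0" --pt "1 0.21 0 0 0 0" --claw -1

```text
clock: 15.75
position: [0.5045, -0.1853, 0.1389]
tool_rot: [-3.137, -0.002, 1.646]
force: [0.3, 0.2, -0.5]
grip_width: 0.0854
```

>>> move_arm --pt "1 0.21 0 0 0 0" --pt "1 0.21 0 0 0 0" --pt "1 0.21 0 0 0 0" --pt "1 0.21 0 0 0 0" --pt "1 0.21 0 0 0 0"

```text
clock: 16.25
position: [0.5214, -0.0587, 0.1391]
tool_rot: [-3.137, -0.002, 1.646]
force: [-0.3, -0.2, -0.8]
grip_width: 0.0853
```

>>> move_arm --pt "1 0.21 0 0 0 0" --pt "1 0.21 0 0 0 0" --pt "1 0.21 0 0 0 0" --pt "1 0.21 0 0 0 0" --pt "0.8 0.21 0 0 0 0"

```text
clock: 16.75
position: [0.5385, 0.0635, 0.1392]
tool_rot: [-3.137, -0.002, 1.647]
force: [0.7, -0.4, -0.4]
grip_width: 0.0857
```

>>> move_arm --pt "0 0 0 0 0 0"

```text
clock: 16.85
position: [0.5387, 0.0649, 0.139]
tool_rot: [-3.137, -0.003, 1.65]
force: [0.0, -1.0, 0.9]
grip_width: 0.0849
```

```bash
python3 -c "
from h import *
st();plan([.541,.063,.046],94.3)
i=viewer.camera_info('wrist')
f=viewer.grab_frame('wrist'); cv2.imwrite('pics/w4.png',f[:,:,::-1])
np.save('w4i.npy',i,allow_pickle=True)"
```

```text
16.85 pos [0.5387 0.0649 0.139 ] rot [-3.1373e+00 -3.0000e-03  1.6497e+00] q [-0.48  0.54  0.35  1.91 -0.27  0.73  0.1 ] F [ 0.  -1.   0.9] w 0.0849
pos [0.5387 0.0649 0.139 ] turn rows 1 each [-0.0014 -0.001   0.0012]
shift total (units, in target axes) [-0.08  0.09  3.72] rows 4 each [-0.021  0.022  0.93 ]
```

View pics/w4.png

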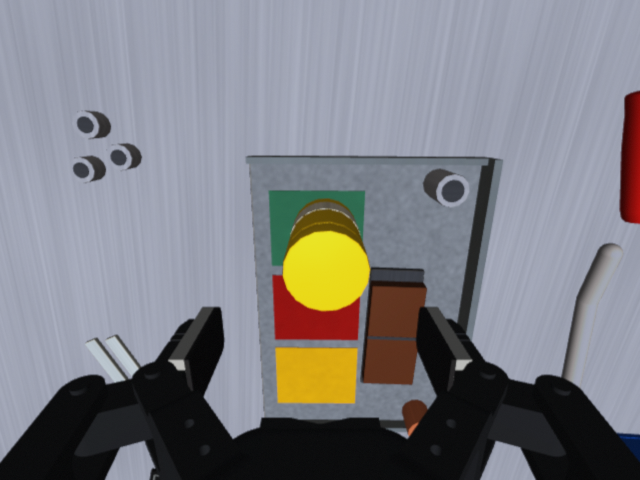

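Jar lid at (327,271), slightly right of the jaw midline. The red and yellow spots are now clear.

```bash
python3 -c "
from h import *
i=np.load('w4i.npy',allow_pickle=True).item()
im=cv2.imread('pics/w4.png');hsv=cv2.cvtColor(im,cv2.COLOR_BGR2HSV)
print('jar',ray('wrist',(327,271),.1,i)[:2].round(4))
for n,lo,hi,bx in [('g',(50,60,20),(90,180,140),(262,180,372,268)),('r',(0,150,60),(8,255,255),(264,268,368,345)),('y',(15,150,90),(26,255,255),(262,342,365,410))]:
    c=big(mask(hsv,lo,hi,bx));b=cv2.boxPoints(cv2.minAreaRect(c))
    P=np.array([ray('wrist',p,.008,i)[:2] for p in b]);print(n,b.round(0).tolist(),P.round(4).tolist(),P.mean(0).round(4))"
```

```text
jar [0.5435 0.0664]
g [[269.0, 190.0], [364.0, 190.0], [364.0, 265.0], [269.0, 265.0]] [[0.4952, 0.0934], [0.5721, 0.0996], [0.5801, 0.0342], [0.4974, 0.0274]] [0.5362 0.0636]
r [[272.0, 338.0], [273.0, 276.0], [359.0, 277.0], [358.0, 339.0]] [[0.5027, -0.0471], [0.5012, 0.0172], [0.5774, 0.0223], [0.584, -0.0417]] [ 0.5413 -0.0123]
y [[276.0, 347.0], [356.0, 347.0], [356.0, 402.0], [276.0, 402.0]] [[0.5067, -0.0569], [0.5828, -0.0505], [0.5903, -0.1161], [0.5093, -0.123]] [ 0.5473 -0.0866]
```

>>> move_arm --pt "-0.06 0.12 0.7 -0.0014 -0.001 0.0012" --pt "0 0 1 0 0 0" --pt "0 0 1 0 0 0" --pt "0 0 0.95 0 0 0" --pt "0 0 0 0 0 0"

```text
clock: 17.4
position: [0.54, 0.0592, 0.046]
tool_rot: [-3.138, 0.002, 1.641]
force: [0.0, 0.0, 1.3]
grip_width: 0.0854
```

>>> move_arm --pt "0 0 0 0 0 0" --pt "0 0 0 0 0 0" --pt "0 0 0 0 0 0" --pt "0 0 0 0 0 0" --claw 1

```text
clock: 17.8
position: [0.5424, 0.0604, 0.0498]
tool_rot: [3.139, 0.001, 1.642]
force: [-1.4, -1.5, 6.9]
grip_width: 0.0516
```

```bash
python3 -c "
from h import *
st();plan([.397,-.299,.1],94.3)"
```

```text
17.8 pos [0.5424 0.0604 0.0498] rot [3.1392e+00 8.0000e-04 1.6420e+00] q [-0.42  0.69  0.27  1.95 -0.33  0.55  0.16] F [-1.4 -1.5  6.9] w 0.0516
pos [0.5424 0.0604 0.0498] turn rows 1 each [ 0.0008  0.0003 -0.0012]
shift total (units, in target axes) [-13.9   -6.88  -2.01] rows 14 each [-0.993 -0.491 -0.143]
```

>>> move_arm --pt "0 0 -0.5 0 0 0" --pt "0 0 -0.9 0 0 0" --pt "-0.4 -0.2 -0.7 0 0 0" --pt "-0.8 -0.4 0 0 0 0" --pt "-1 -0.5 0 0 0 0"

```text
clock: 18.3
position: [0.5187, 0.0041, 0.1029]
tool_rot: [3.138, 0.0, 1.644]
force: [0.4, -0.6, -2.0]
grip_width: 0.0508
```

>>> move_arm --pt "-1 -0.5 0 0 0 0" --pt "-1 -0.5 0 0 0 0" --pt "-1 -0.5 0 0 0 0" --pt "-1 -0.5 0 0 0 0" --pt "-1 -0.5 0 0 0 0"

```text
clock: 18.8
position: [0.4646, -0.1263, 0.1024]
tool_rot: [3.14, 0.001, 1.642]
force: [0.9, -0.8, -3.8]
grip_width: 0.0509
```

>>> move_arm --pt "-1 -0.5 0 0 0 0" --pt "-1 -0.5 0 0 0 0" --pt "-1 -0.5 0 0 0 0" --pt "-1 -0.5 0 0 0 0" --pt "-1 -0.5 0 0 0 0"

```text
clock: 19.3
position: [0.4111, -0.2556, 0.1025]
tool_rot: [3.14, 0.001, 1.642]
force: [0.7, -0.3, -1.8]
grip_width: 0.0512
```

```bash
python3 -c "
from h import *
st();plan([.397,-.302,.05],94.3)"
```

```text
19.3 pos [ 0.4111 -0.2556  0.1025] rot [3.1397e+00 1.5000e-03 1.6422e+00] q [ 0.22  0.52  0.28  2.09 -0.26  0.57  0.76] F [ 0.7 -0.3 -1.8] w 0.0512
pos [ 0.4111 -0.2556  0.1025] turn rows 1 each [ 0.0006  0.0005 -0.0012]
shift total (units, in target axes) [-1.81 -0.7   2.1 ] rows 3 each [-0.602 -0.234  0.7  ]
```

>>> move_arm --pt "-0.9 -0.3 0 0 0 0" --pt "-0.7 -0.3 0.4 0 0 0" --pt "0 0 0.8 0 0 0" --pt "0 0 0.7 0 0 0" --pt "0 0 0.2 0 0 0"

```text
clock: 19.8
position: [0.399, -0.2954, 0.0486]
tool_rot: [3.142, 0.001, 1.642]
force: [-0.0, -0.4, -1.3]
grip_width: 0.0511
```

>>> move_arm --pt "0 0 0.05 0 0 0" --pt "0 0 0 0 0 0"

```text
clock: 20.0
position: [0.3997, -0.2957, 0.0484]
tool_rot: [3.14, 0.001, 1.642]
force: [0.6, -0.2, -2.0]
grip_width: 0.0508
```

>>> move_arm --pt "0 0 0.08 0 0 0" --pt "0 0 0 0 0 0"

```text
clock: 20.2
position: [0.3996, -0.2955, 0.0459]
tool_rot: [3.14, 0.001, 1.642]
force: [-0.4, 0.2, -2.6]
grip_width: 0.0509
```

>>> move_arm --pt "0 0 0.04 0 0 0" --pt "0 0 0 0 0 0"

```text
clock: 20.4
position: [0.3996, -0.2956, 0.0457]
tool_rot: [3.14, 0.001, 1.642]
force: [-4.0, 4.7, 27.5]
grip_width: 0.0511
```

```bash
python3 -c "
from h import *
st()
f=viewer.grab_frame('top'); cv2.imwrite('pics/t2.png',cv2.resize(f[180:350,420:540,::-1],None,fx=3.5,fy=3.5,interpolation=cv2.INTER_CUBIC))"
```

```text
20.4 pos [ 0.3996 -0.2956  0.0457] rot [3.1399e+00 1.1000e-03 1.6422e+00] q [ 0.36  0.64  0.22  2.07 -0.3   0.46  0.87] F [-4.   4.7 27.5] w 0.0511
```

View pics/t2.png

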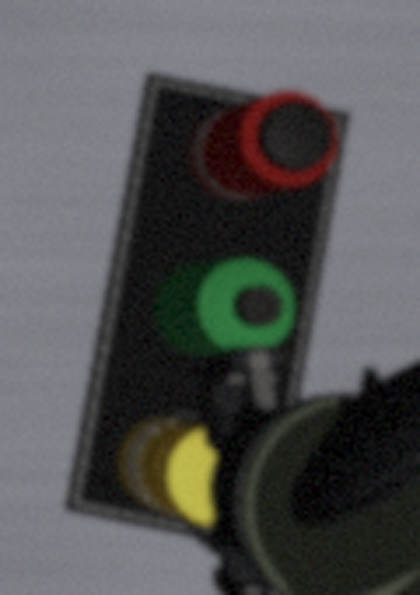

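All three stand upright on the mat: can at the far end, bottle in the middle, jar near. Releasing.

>>> move_arm --pt "0 0 -0.05 0 0 0" --pt "0 0 0 0 0 0"

```text
clock: 20.65
position: [0.3995, -0.2956, 0.0461]
tool_rot: [3.14, 0.001, 1.642]
force: [0.3, -0.4, -1.9]
grip_width: 0.0514
```

>>> move_arm --pt "0 0 0 0 0 0" --pt "0 0 0 0 0 0" --pt "0 0 0 0 0 0" --pt "0 0 0 0 0 0" --claw -0.8

```text
clock: 21.05
position: [0.3993, -0.2955, 0.0457]
tool_rot: [3.141, 0.001, 1.642]
force: [0.6, -0.0, -0.3]
grip_width: 0.0772
```

>>> move_arm --pt "0 0 -0.8 0 0 0" --pt "0 0 -1 0 0 0" --pt "0 0 -1 0 0 0" --pt "0 0 -1 0 0 0" --pt "0 0 -0.5 0 0 0"

```text
clock: 21.55
position: [0.3997, -0.2957, 0.1549]
tool_rot: [3.139, 0.002, 1.642]
force: [0.3, -0.0, 0.1]
grip_width: 0.0771
```

```bash
python3 -c "
from h import *
st();plan([.61,-.025,.15],94.3)"
```

```text
21.55 pos [ 0.3997 -0.2957  0.1549] rot [3.1393e+00 1.9000e-03 1.6421e+00] q [ 0.27  0.45  0.32  2.02 -0.21  0.7   0.8 ] F [ 0.3 -0.   0.1] w 0.0771
pos [ 0.3997 -0.2957  0.1549] turn rows 1 each [ 0.0007  0.0006 -0.0012]
shift total (units, in target axes) [10.17  9.2   0.2 ] rows 11 each [0.924 0.836 0.018]
```

>>> move_arm --pt "1 0.7 0 0.0007 0.0006 -0.0012" --pt "1 0.7 0 0 0 0" --pt "1 0.7 0 0 0 0" --pt "1 0.7 0 0 0 0" --pt "1 0.7 0 0 0 0" --claw -1

```text
clock: 22.05
position: [0.4776, -0.1631, 0.1528]
tool_rot: [-3.14, -0.001, 1.646]
force: [0.9, 0.4, 0.6]
grip_width: 0.0853
```

>>> move_arm --pt "1 0.7 0 0 0 0" --pt "1 0.7 0 0 0 0" --pt "1 0.7 0 0 0 0" --pt "1 0.7 0 0 0 0" --pt "1 0.7 0 0 0 0"

```text
clock: 22.55
position: [0.5554, -0.0318, 0.1527]
tool_rot: [-3.139, -0.001, 1.646]
force: [0.9, -0.8, -0.1]
grip_width: 0.085
```

>>> move_arm --pt "1 0.7 0 0 0 0" --pt "1 0.7 0 0 0 0" --pt "1 0.3 0 0 0 0" --pt "0 0 0 0 0 0" --pt "0 0 0 0 0 0"

```text
clock: 23.05
position: [0.5915, 0.0451, 0.1526]
tool_rot: [-3.139, -0.001, 1.647]
force: [-0.0, -0.5, -0.8]
grip_width: 0.0851
```

```bash
python3 -c "
from h import *
st()
i=viewer.camera_info('wrist')
f=viewer.grab_frame('wrist'); cv2.imwrite('pics/w5.png',f[:,:,::-1])
np.save('w5i.npy',i,allow_pickle=True)
f=viewer.grab_frame('side'); cv2.imwrite('pics/s5.png',f[:,:,::-1])"
```

```text
23.05 pos [0.5915 0.0451 0.1526] rot [-3.1391e+00 -6.0000e-04  1.6469e+00] q [-0.38  0.59  0.3   1.77 -0.23  0.82  0.1 ] F [-0.  -0.5 -0.8] w 0.0851
```

View pics/w5.png

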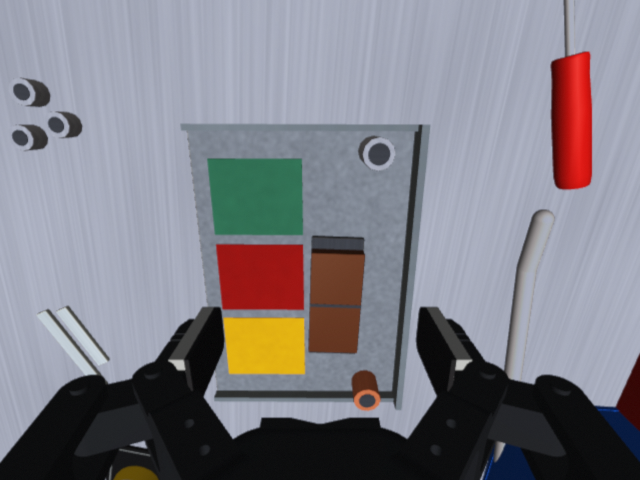

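View pics/s5.png

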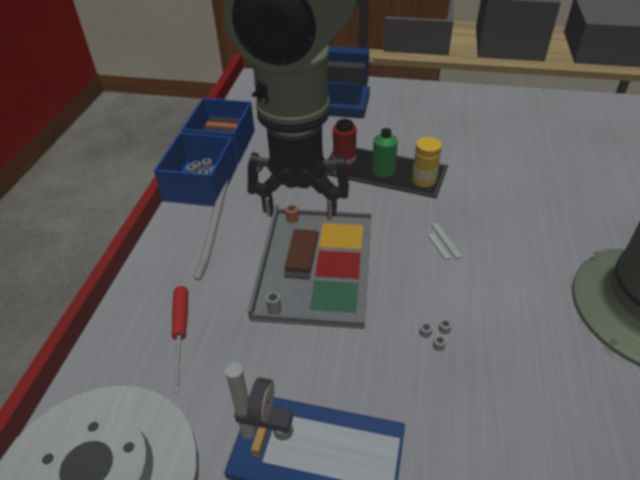

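All three containers stand on the mat. The pad's brown block is at (337,303) in the wrist view, with all three spots clear. Measuring the pad and spots.

```bash
python3 -c "
from h import *
i=np.load('w5i.npy',allow_pickle=True).item()
im=cv2.imread('pics/w5.png');hsv=cv2.cvtColor(im,cv2.COLOR_BGR2HSV)
for n,lo,hi,bx,z in [('g',(50,60,20),(90,255,180),(200,150,310,242),.008),('r',(0,150,60),(5,255,255),(205,238,306,315),.008),('y',(15,150,90),(30,255,255),(215,312,310,382),.008),('pad',(5,100,40),(14,220,200),(306,252,368,358),.026)]:
    c=big(mask(hsv,lo,hi,bx)); hull=cv2.convexHull(c); e=cv2.approxPolyDP(hull,4,True).reshape(-1,2)
    P=np.array([ray('wrist',p,z,i)[:2] for p in e]); d=np.roll(P,-1,0)-P
    print(n,e.tolist(),P.round(4).tolist(),'c',P.mean(0).round(4),np.linalg.norm(d,axis=1).round(4),np.degrees(np.arctan2(d[:,1],d[:,0])).round(1))"
```

```text
g [[301, 159], [302, 234], [215, 234], [208, 158]] [[0.5721, 0.0986], [0.5769, 0.0337], [0.4997, 0.0276], [0.4954, 0.0935]] c [0.536  0.0634] [0.0652 0.0774 0.066  0.0769] [ -85.8 -175.5   93.7    3.8]
r [[301, 245], [302, 308], [223, 308], [217, 245]] [[0.5766, 0.0232], [0.5814, -0.0408], [0.5057, -0.0468], [0.5013, 0.0173]] c [ 0.5412 -0.0118] [0.0642 0.0759 0.0643 0.0756] [ -85.8 -175.5   94.     4.5]
y [[303, 318], [304, 373], [229, 372], [224, 318]] [[0.583, -0.0517], [0.588, -0.1166], [0.5108, -0.1215], [0.5065, -0.0578]] c [ 0.5471 -0.0869] [0.0651 0.0774 0.0639 0.0767] [ -85.6 -176.4   93.8    4.5]
pad [[312, 252], [364, 255], [360, 304], [311, 303]] [[0.5869, 0.0242], [0.6312, 0.0249], [0.6332, -0.0222], [0.5894, -0.0246]] c [6.102e-01 6.000e-04] [0.0443 0.0471 0.0439 0.0488] [   0.9  -87.5 -176.8   92.9]
```

```bash
python3 -c "
from h import *
i=np.load('w5i.npy',allow_pickle=True).item()
P=np.array([ray('wrist',p,.026,i)[:2] for p in [(312,252),(364,255),(357.5,353.5),(309,352.5)]]);d=np.roll(P,-1,0)-P
print(P.round(4).tolist(),P.mean(0).round(4),np.linalg.norm(d,axis=1).round(4),np.degrees(np.arctan2(d[:,1],d[:,0])).round(1))
c=P.mean(0); u=P[:2].mean(0)-P[2:].mean(0); print(np.degrees(np.arctan2(u[1],u[0]))); u/=np.linalg.norm(u); g=c+.035*u; print('grasp',g)
plan([g[0],g[1],.06],92.5)
"
```

```text
[[0.5869, 0.0242], [0.6312, 0.0249], [0.6369, -0.0749], [0.5911, -0.0774]] [ 0.6115 -0.0258] [0.0443 0.0999 0.0459 0.1017] [   0.9  -86.7 -176.9   92.4]
92.83850354505283
grasp [0.60980691 0.00915268]
pos [0.5915 0.0439 0.1529] turn rows 1 each [-0.0007 -0.0001  0.0097]
shift total (units, in target axes) [-1.42  0.67  3.72] rows 4 each [-0.355  0.168  0.929]
```

>>> move_arm --pt "-0.7 0.34 0.5 -0.0007 0 0.008" --pt "-0.72 0.33 0.8 0 0 0" --pt "0 0 1 0 0 0" --pt "0 0 1 0 0 0" --pt "0 0 0.4 0 0 0" --claw -0.55

```text
clock: 23.65
position: [0.6095, 0.0094, 0.0587]
tool_rot: [-3.14, -0.001, 1.619]
force: [-0.3, 0.7, 0.5]
grip_width: 0.0664
```

>>> move_arm --pt "0 0 0 0 0 0"

```text
clock: 23.75
position: [0.61, 0.0098, 0.0597]
tool_rot: [-3.14, -0.001, 1.62]
force: [-0.6, -0.6, -0.2]
grip_width: 0.0665
```

```bash
python3 -c "
from h import *
st();plan([.6098,.0092,.006],92.8)
f=viewer.grab_frame('wrist'); cv2.imwrite('pics/w6.png',f[:,:,::-1])
f=viewer.grab_frame('side'); cv2.imwrite('pics/s6.png',cv2.resize(f[140:330,230:390,::-1],None,fx=3,fy=3,interpolation=cv2.INTER_CUBIC))"
```

```text
23.75 pos [0.61   0.0098 0.0597] rot [-3.1402e+00 -6.0000e-04  1.6198e+00] q [-0.29  0.74  0.26  1.77 -0.28  0.67  0.18] F [-0.6 -0.6 -0.2] w 0.0665
pos [0.61   0.0098 0.0597] turn rows 0 each [-0.0005 -0.0002  0.    ]
shift total (units, in target axes) [-0.03 -0.01  2.15] rows 3 each [-0.009 -0.003  0.716]
```

View pics/w6.png

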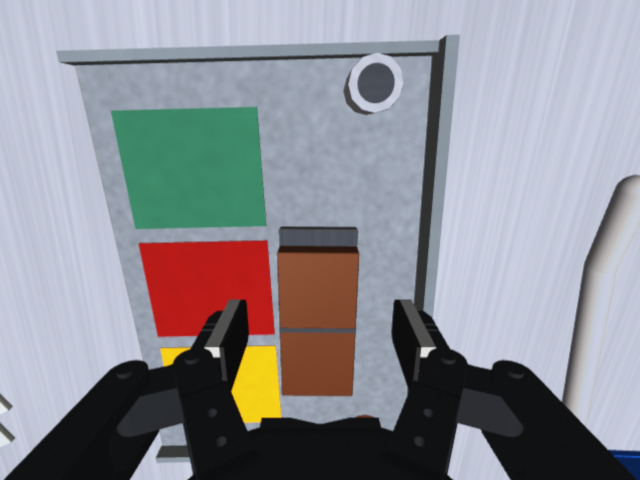

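View pics/s6.png

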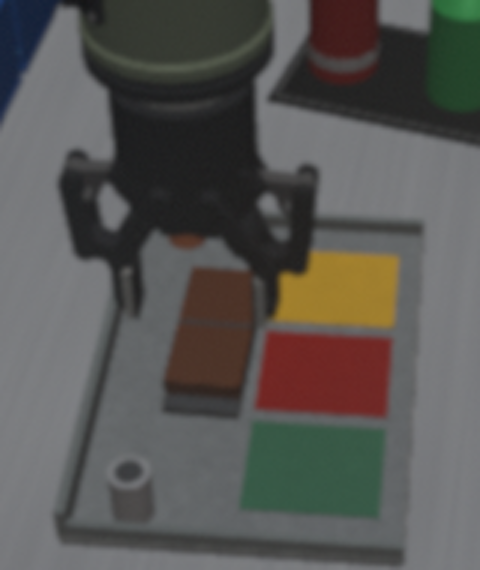

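The pad (cols 278–358) is centred between the jaws (about 319). Descending gently.

>>> move_arm --pt "0 0 0.8 0 0 0" --pt "0 0 0.8 0 0 0" --pt "0 0 0.3 0 0 0" --pt "0 0 0.15 0 0 0" --pt "0 0 0 0 0 0"

```text
clock: 24.35
position: [0.6112, 0.0107, 0.0101]
tool_rot: [3.14, -0.001, 1.621]
force: [0.2, 0.0, -0.3]
grip_width: 0.0658
```

>>> move_arm --pt "0 0 0 0 0 0" --pt "0 0 0 0 0 0" --pt "0 0 0 0 0 0" --pt "0 0 0 0 0 0" --claw 1 --force 60

```text
clock: 24.75
position: [0.6113, 0.0107, 0.0106]
tool_rot: [3.14, -0.001, 1.621]
force: [-3.0, -0.1, 9.0]
grip_width: 0.0443
```

>>> move_arm --pt "0 0 -0.4 0 0 0" --pt "0 0 -0.8 0 0 0" --pt "0 0 -1 0 0 0" --pt "0 0 -1 0 0 0" --pt "0.4 -0.3 -1 0 0 0"

```text
clock: 25.25
position: [0.6032, 0.0189, 0.1163]
tool_rot: [3.14, -0.0, 1.619]
force: [-0.4, 1.4, -2.9]
grip_width: 0.0446
```

>>> move_arm --pt "0.9 -0.7 -1 0 0 0" --pt "1 -0.7 -1 0 0 0" --pt "1 -0.7 -1 0 0 0" --pt "1 -0.7 -0.5 0 0 0" --pt "1 -0.7 0 0 0 0"

```text
clock: 25.75
position: [0.509, 0.1391, 0.2046]
tool_rot: [3.138, -0.003, 1.621]
force: [0.8, 0.5, -3.5]
grip_width: 0.0449
```

>>> move_arm --pt "0.5 -0.3 0 0 0 0" --pt "0 0 0 0 0 0" --pt "0 0 0 0 0 0"

```text
clock: 26.05
position: [0.5014, 0.1497, 0.2023]
tool_rot: [3.141, -0.001, 1.621]
force: [0.7, -0.7, -2.8]
grip_width: 0.0448
```

```bash
python3 -c "
from h import *
st()
i=viewer.camera_info('wrist')
f=viewer.grab_frame('wrist'); cv2.imwrite('pics/w7.png',f[:,:,::-1])
np.save('w7i.npy',i,allow_pickle=True)"
```

```text
26.05 pos [0.5014 0.1497 0.2023] rot [ 3.1405e+00 -8.0000e-04  1.6207e+00] q [-0.66  0.42  0.34  1.91 -0.18  0.84 -0.17] F [ 0.7 -0.7 -2.8] w 0.0448
```

View pics/w7.png

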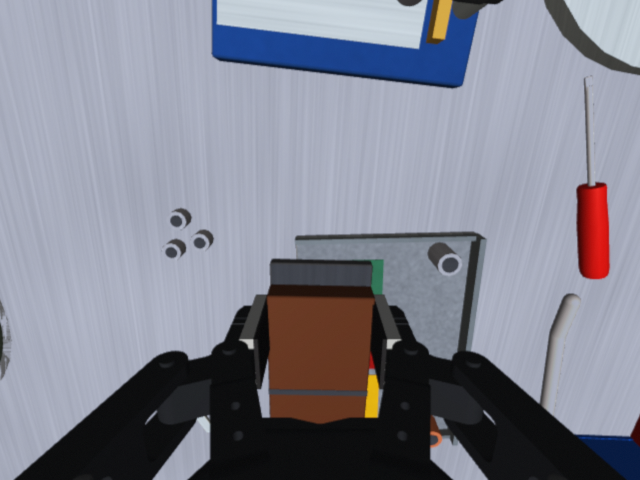

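Pad held level. The gauge is at the top edge (base corner at (463,85)), so I need to go 0.1 m further in +y.

>>> move_arm --pt "1 -0.1 0 0 0 0" --pt "1 -0.1 0 0 0 0" --pt "1 -0.1 0 0 0 0" --pt "1 -0.1 0 0 0 0" --pt "0.5 0 0 0 0 0"

```text
clock: 26.6
position: [0.4856, 0.2632, 0.2019]
tool_rot: [3.141, -0.001, 1.621]
force: [-0.4, 0.8, -2.4]
grip_width: 0.0443
```

>>> move_arm --pt "0 0 0 0 0 0" --pt "0 0 0 0 0 0"

```text
clock: 26.8
position: [0.486, 0.2606, 0.2019]
tool_rot: [3.141, -0.0, 1.619]
force: [1.0, 0.3, -2.1]
grip_width: 0.0445
```

```bash
python3 -c "
from h import *
st()
i=viewer.camera_info('wrist')
f=viewer.grab_frame('wrist'); cv2.imwrite('pics/w8.png',f[:,:,::-1])
np.save('w8i.npy',i,allow_pickle=True)"
```

```text
26.8 pos [0.486  0.2606 0.2019] rot [ 3.1410e+00 -1.0000e-04  1.6195e+00] q [-0.84  0.46  0.32  1.84 -0.19  0.87 -0.38] F [ 1.   0.3 -2.1] w 0.0445
```

View pics/w8.png

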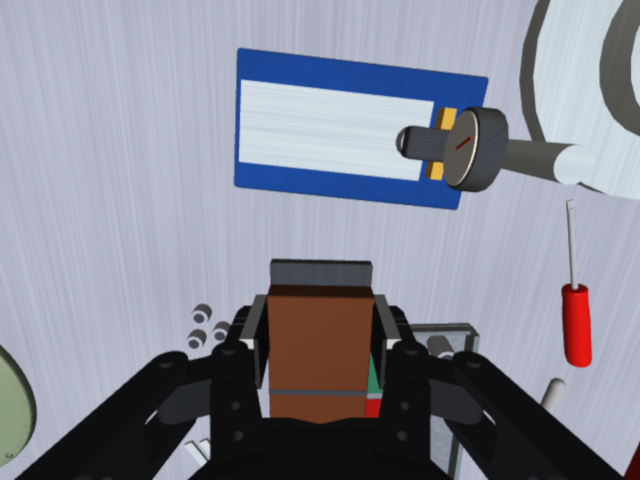

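Whole gauge in view: base corners at about (237,48), (488,77), (457,208), (235,186), and the brass stop at cols 428–456. Measuring the base and the pad in the grip.

```bash
python3 - <<'E'
from h import *
np.set_printoptions(precision=4,suppress=True)
i=np.load('w8i.npy',allow_pickle=True).item()
im=cv2.imread('pics/w8.png');hsv=cv2.cvtColor(im,cv2.COLOR_BGR2HSV)
m=mask(hsv,(105,120,60),(125,255,255),(220,30,500,220))
c=big(m); e=cv2.approxPolyDP(cv2.convexHull(c),5,True).reshape(-1,2); print(e.tolist())
P=np.array([ray('wrist',p,.02,i)[:2] for p in e]); d=np.roll(P,-1,0)-P
print(P,P.mean(0),np.linalg.norm(d,axis=1),np.degrees(np.arctan2(d[:,1],d[:,0])))
c=big(mask(hsv,(0,0,190),(180,60,255),(236,78,436,184))); e=cv2.approxPolyDP(cv2.convexHull(c),5,True).reshape(-1,2)
P=np.array([ray('wrist',p,.02,i)[:2] for p in e]); print('paper',e.tolist(),P)
c=big(mask(hsv,(10,120,90),(25,255,255),(420,100,460,190))); print('brass bbox',cv2.boundingRect(c))
c=cv2.findContours(mask(hsv,(10,120,90),(25,255,255),(420,100,460,190)),cv2.RETR_EXTERNAL,2)[0]; print([cv2.boundingRect(k) for k in c])
cv2.imwrite('pics/c8.png',cv2.resize(im[30:220,220:520],None,fx=2.6,fy=2.6,interpolation=cv2.INTER_CUBIC))
cv2.imwrite('pics/c9.png',cv2.resize(im[245:430,230:410],None,fx=3.2,fy=3.2,interpolation=cv2.INTER_CUBIC))
E
```

```text
[[238, 49], [487, 78], [457, 207], [235, 185]]
[[0.4106 0.3994]
 [0.626  0.3877]
 [0.6206 0.2727]
 [0.4045 0.2835]] [0.5154 0.3358] [0.2157 0.1152 0.2164 0.116 ] [ -3.1024 -92.6813 177.1304  86.9816]
paper [[241, 80], [432, 102], [418, 178], [240, 161]] [[0.4125 0.3755]
 [0.5813 0.3661]
 [0.5785 0.2988]
 [0.4098 0.3063]]
brass bbox (440, 108, 16, 22)
[(430, 161, 14, 19), (440, 108, 16, 22)]
```

View pics/c8.png

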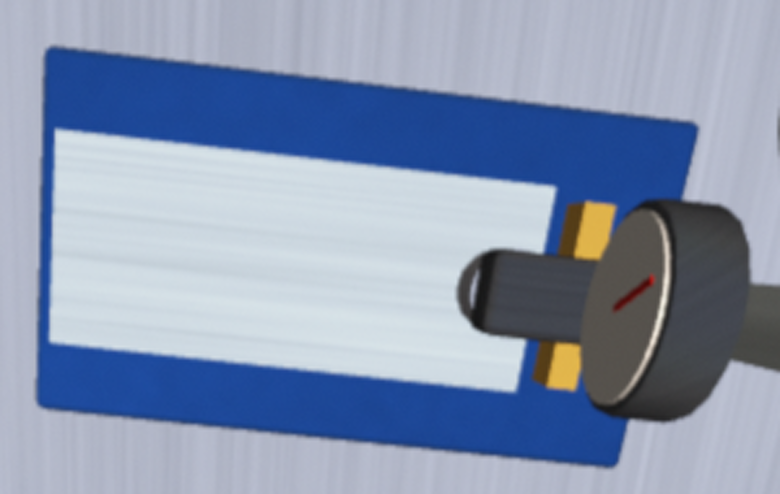

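View pics/c9.png

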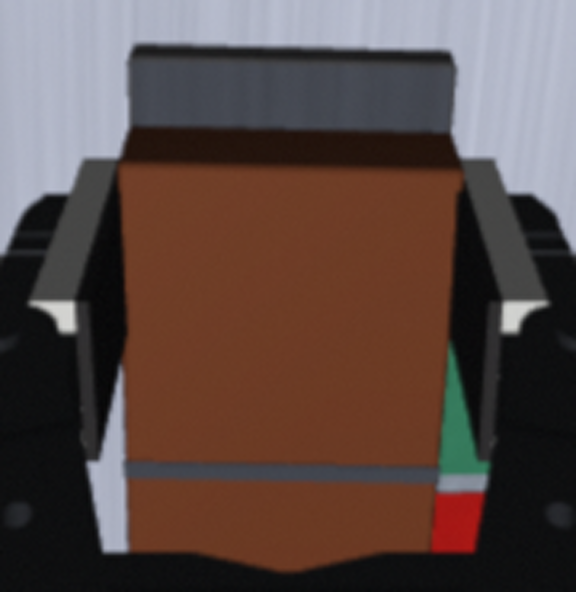

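```bash
python3 - <<'E'
from h import *
np.set_printoptions(precision=4,suppress=True)
i=np.load('w8i.npy',allow_pickle=True).item()
tcp=np.array([.486,.2606]);yaw=1.6195
x=np.array([np.cos(yaw),np.sin(yaw)]);y=np.array([np.sin(yaw),-np.cos(yaw)])
def f(u,v,z):
    p=ray('wrist',(u/3.2+229.7,v/3.2+244.7),z,i)[:2]-tcp; return np.array([p@x,p@y])
z=.2019
for nm,u,v,dz in [('blkL',120,168,.0154),('blkR',461,168,.0154),('grL',125,468,.0154),('grR',438,475,.0154),('plateL',132,55,.0034),('plateR',455,63,.0034),('plateBL',131,46,-.0026)]: print(nm,f(u,v,z+dz))
E
```

```text
blkL [ 0.0133 -0.0213]
blkR [0.0134 0.0236]
grL [-0.0359 -0.023 ]
grR [-0.0372  0.0229]
plateL [ 0.0244 -0.0209]
plateR [0.0233 0.0241]
plateBL [ 0.0233 -0.0219]
```

>>> move_arm --pt "0 0 0 0 0 -0.03" --pt "0 0 0 0 0 -0.046" --pt "0 0 0 0 0 -0.046" --pt "0 0 0 0 0 -0.046" --pt "0 0 0 0 0 -0.046"

```text
clock: 27.35
position: [0.4859, 0.2605, 0.2022]
tool_rot: [3.141, 0.0, 2.297]
force: [1.0, 0.4, -2.8]
grip_width: 0.0445
```

>>> move_arm --pt "0 0 0 0 0 -0.046" --pt "0 0 0 0 0 -0.046" --pt "0 0 0 0 0 -0.046" --pt "0 0 0 0 0 -0.046" --pt "0 0 0 0 0 -0.046"

```text
clock: 27.85
position: [0.4859, 0.2604, 0.2021]
tool_rot: [3.141, 0.001, 3.02]
force: [-0.2, -0.5, -3.3]
grip_width: 0.0446
```

>>> move_arm --pt "0 0 0 0 0 -0.024" --pt "0 0 0 0 0 0" --pt "0 0 0 0 0 0"

```text
clock: 28.15
position: [0.4858, 0.261, 0.2021]
tool_rot: [3.141, 0.001, 3.087]
force: [-0.6, -0.7, -2.9]
grip_width: 0.0449
```

```bash
python3 -c "
from h import *
st();plan([.4335,.3393,.05],177)"
```

```text
28.15 pos [0.4858 0.261  0.2021] rot [3.141e+00 5.000e-04 3.087e+00] q [-0.57  0.44 -0.04  1.83  0.02  0.88  0.89] F [-0.6 -0.7 -2.9] w 0.0449
pos [0.4858 0.261  0.2021] turn rows 1 each [ 0.0002  0.0002 -0.0007]
shift total (units, in target axes) [2.25 3.02 6.08] rows 7 each [0.322 0.431 0.869]
```

>>> move_arm --pt "0.75 1 0 0 0 -0.0007" --pt "0.75 1 0.3 0 0 0" --pt "0.75 1 0.7 0 0 0" --pt "0 0 1 0 0 0" --pt "0 0 1 0 0 0"

```text
clock: 28.65
position: [0.4326, 0.3405, 0.1265]
tool_rot: [3.14, 0.001, 3.092]
force: [1.4, -0.5, -3.8]
grip_width: 0.0445
```

>>> move_arm --pt "0 0 1 0 0 0" --pt "0 0 1 0 0 0" --pt "0 0 0.8 0 0 0" --pt "0 0 0.3 0 0 0" --pt "0 0 0 0 0 0"

```text
clock: 29.15
position: [0.4328, 0.3394, 0.049]
tool_rot: [-3.141, -0.0, 3.092]
force: [0.4, 0.2, -2.4]
grip_width: 0.0443
```

```bash
python3 -c "
from h import *
st();plan([.4335,.3393,.0235],177)
f=viewer.grab_frame('side'); cv2.imwrite('pics/s9.png',cv2.resize(f[340:480,200:440,::-1],None,fx=3.3,fy=3.3,interpolation=cv2.INTER_CUBIC))
f=viewer.grab_frame('top'); cv2.imwrite('pics/t9.png',cv2.resize(f[170:320,100:240,::-1],None,fx=4,fy=4,interpolation=cv2.INTER_CUBIC))
"
```

```text
29.15 pos [0.4328 0.3394 0.049 ] rot [-3.1413e+00 -3.0000e-04  3.0919e+00] q [-0.73  0.67 -0.05  1.92  0.06  0.55  0.69] F [ 0.4  0.2 -2.4] w 0.0443
pos [0.4328 0.3394 0.049 ] turn rows 1 each [-0.0001 -0.0001  0.0008]
shift total (units, in target axes) [-0.03 -0.    1.02] rows 2 each [-0.013 -0.001  0.511]
```

View pics/s9.png

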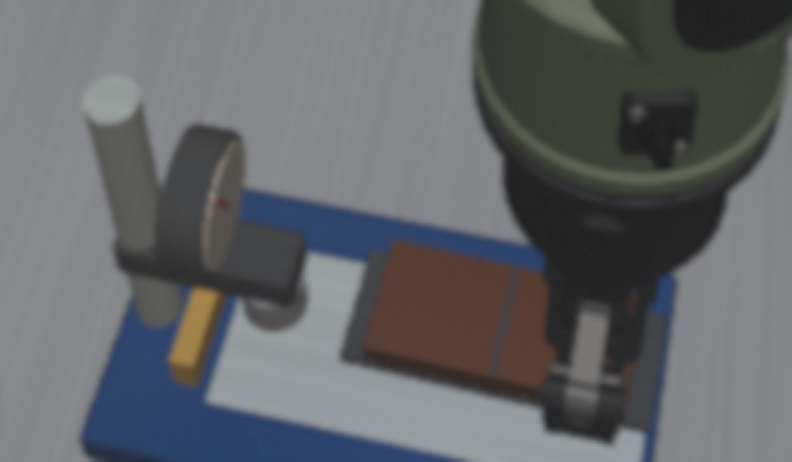

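View pics/t9.png

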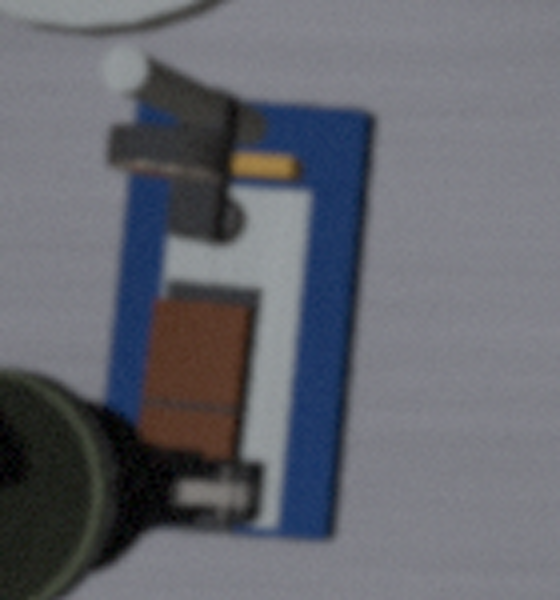

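Pad is level and aligned with the gauge, front end clear of the probe. Lowering to contact.

>>> move_arm --pt "0 0 0.5 0 0 0.0008" --pt "0 0 0.35 0 0 0" --pt "0 0 0.1 0 0 0" --pt "0 0 0 0 0 0"

```text
clock: 29.65
position: [0.4328, 0.3397, 0.0253]
tool_rot: [3.141, -0.0, 3.091]
force: [-0.6, 0.2, -2.4]
grip_width: 0.0441
```

>>> move_arm --pt "0 0 0.05 0 0 0" --pt "0 0 0 0 0 0"

```text
clock: 29.85
position: [0.4331, 0.3399, 0.0247]
tool_rot: [3.14, 0.001, 3.091]
force: [-0.1, 0.2, -2.4]
grip_width: 0.0449
```

>>> move_arm --pt "0 0 0.04 0 0 0" --pt "0 0 0 0 0 0"

```text
clock: 30.05
position: [0.433, 0.3399, 0.0237]
tool_rot: [3.141, 0.001, 3.091]
force: [-0.1, 0.3, -2.7]
grip_width: 0.0447
```

>>> move_arm --pt "0 0 0.04 0 0 0" --pt "0 0 0 0 0 0"

```text
clock: 30.25
position: [0.4331, 0.34, 0.0227]
tool_rot: [3.14, 0.001, 3.091]
force: [0.1, -0.3, -1.2]
grip_width: 0.0444
```

>>> move_arm --pt "0 0 0.02 0 0 0" --pt "-0.1 0 0 0 0 0" --pt "-0.2 0 0 0 0 0" --pt "-0.2 0 0 0 0 0"

```text
clock: 30.65
position: [0.4448, 0.34, 0.0226]
tool_rot: [3.14, -0.0, 3.092]
force: [-7.7, 1.5, 11.0]
grip_width: 0.0447
```

>>> move_arm --pt "-0.2 0 0 0 0 0" --pt "-0.2 0 0 0 0 0" --pt "-0.2 0 0 0 0 0" --pt "-0.2 0 0 0 0 0" --pt "0 0 0 0 0 0"

```text
clock: 31.15
position: [0.4659, 0.3389, 0.0227]
tool_rot: [3.14, 0.001, 3.091]
force: [-1.7, 0.4, 6.7]
grip_width: 0.0443
```

>>> move_arm --pt "-0.2 -0.01 0 0 0 0" --pt "-0.2 -0.01 0 0 0 0" --pt "-0.2 -0.01 0 0 0 0" --pt "-0.1 0 0 0 0 0" --pt "0 0 0 0 0 0"

```text
clock: 31.65
position: [0.4829, 0.3372, 0.0226]
tool_rot: [3.14, 0.0, 3.091]
force: [-4.7, 0.4, 8.7]
grip_width: 0.0446
```

```bash
python3 -c "
from h import *
st()
f=viewer.grab_frame('side'); cv2.imwrite('pics/s10.png',cv2.resize(f[340:480,200:440,::-1],None,fx=3.3,fy=3.3,interpolation=cv2.INTER_CUBIC))
f=viewer.grab_frame('top'); cv2.imwrite('pics/t10.png',cv2.resize(f[170:320,100:240,::-1],None,fx=4,fy=4,interpolation=cv2.INTER_CUBIC))
"
```

```text
31.65 pos [0.4829 0.3372 0.0226] rot [3.1398e+00 5.0000e-04 3.0911e+00] q [-0.67  0.75 -0.06  1.83  0.07  0.56  0.75] F [-4.7  0.4  8.7] w 0.0446
```

View pics/s10.png

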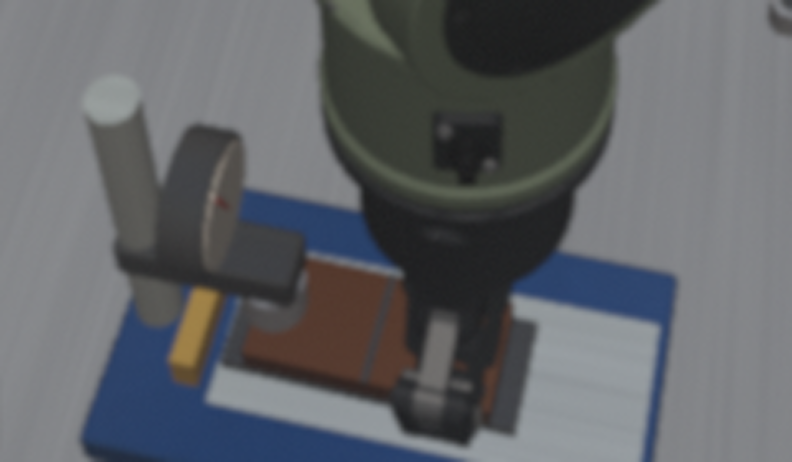

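View pics/t10.png

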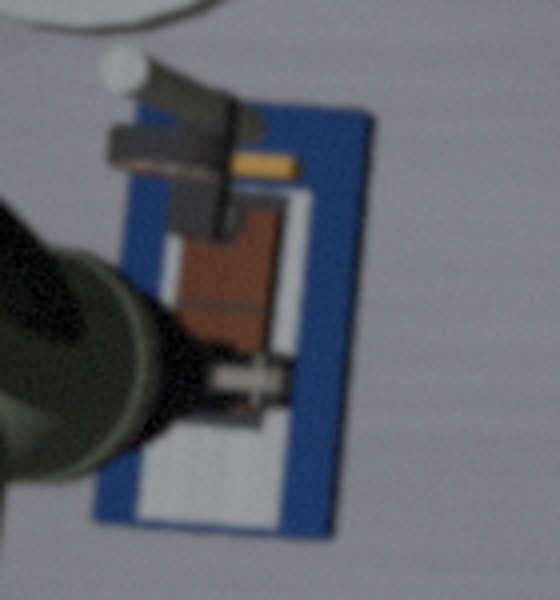

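The pad's front end is under the probe, with a few mm left to the brass stop. Continuing in small steps.

>>> move_arm --pt "-0.1 0 0 0 0 0" --pt "-0.05 0 0 0 0 0" --pt "0 0 0 0 0 0"

```text
clock: 32.05
position: [0.4862, 0.3371, 0.0226]
tool_rot: [3.14, 0.0, 3.091]
force: [-6.0, 0.8, 9.4]
grip_width: 0.0446
```

>>> move_arm --pt "-0.05 0 0 0 0 0" --pt "0 0 0 0 0 0"

```text
clock: 32.25
position: [0.4874, 0.3371, 0.0226]
tool_rot: [3.14, -0.0, 3.091]
force: [-8.2, 0.5, 10.2]
grip_width: 0.0444
```

>>> move_arm --pt "-0.05 0 0 0 0 0" --pt "0 0 0 0 0 0"

```text
clock: 32.45
position: [0.4886, 0.337, 0.0226]
tool_rot: [3.14, -0.0, 3.092]
force: [-6.4, 0.3, 10.4]
grip_width: 0.0446
```

>>> move_arm --pt "-0.05 0 0 0 0 0" --pt "0 0 0 0 0 0"

```text
clock: 32.65
position: [0.4894, 0.337, 0.0226]
tool_rot: [3.14, -0.001, 3.092]
force: [-9.1, 0.6, 14.8]
grip_width: 0.0444
```

>>> move_arm --pt "-0.05 0 0 0 0 0" --pt "0 0 0 0 0 0"

```text
clock: 32.85
position: [0.4895, 0.337, 0.0226]
tool_rot: [3.141, -0.003, 3.092]
force: [-16.8, 0.0, 18.7]
grip_width: 0.0447
```

```bash
python3 -c "
from h import *
st()
f=viewer.grab_frame('top'); cv2.imwrite('pics/t11.png',cv2.resize(f[195:260,120:200,::-1],None,fx=8,fy=8,interpolation=cv2.INTER_CUBIC))
"
```

```text
32.85 pos [0.4895 0.337  0.0226] rot [ 3.1408e+00 -2.6000e-03  3.0922e+00] q [-0.66  0.76 -0.06  1.81  0.07  0.58  0.76] F [-16.8   0.   18.7] w 0.0447
```

View pics/t11.png

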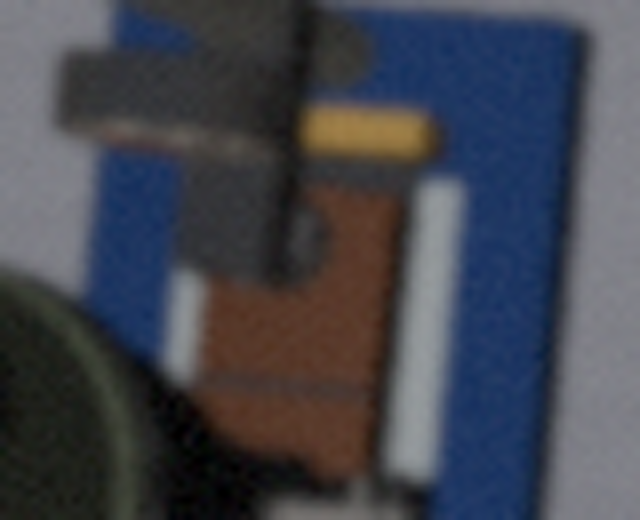

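The pad end touches the brass stop (force rises, motion stops) and it is laterally centred. Easing the preload and releasing.

>>> move_arm --pt "0.04 0 -0.02 0 0 0" --pt "0 0 0 0 0 0"

```text
clock: 33.1
position: [0.4894, 0.3368, 0.0227]
tool_rot: [3.141, -0.001, 3.092]
force: [-8.1, 1.5, 6.1]
grip_width: 0.0445
```

>>> move_arm --pt "0 0 0 0 0 0" --pt "0 0 0 0 0 0" --pt "0 0 0 0 0 0" --claw -0.5

```text
clock: 33.4
position: [0.4909, 0.3361, 0.0227]
tool_rot: [3.141, 0.001, 3.09]
force: [0.4, -0.7, -0.2]
grip_width: 0.0637
```

>>> move_arm --pt "0 0 -0.3 0 0 0" --pt "0 0 -0.8 0 0 0" --pt "0.5 0 -1 0 0 0" --pt "1 0 -1 0 0 0" --pt "1 0 -1 0 0 0"

```text
clock: 33.9
position: [0.4276, 0.339, 0.1264]
tool_rot: [3.14, 0.001, 3.09]
force: [0.1, 0.5, 0.1]
grip_width: 0.0638
```

>>> move_arm --pt "0 0 -1 0 0 0" --pt "0 -1 -1 0 0 0" --pt "0 -1 0 0 0 0" --pt "0 -1 0 0 0 0" --pt "0 0 0 0 0 0"

```text
clock: 34.4
position: [0.4246, 0.2612, 0.1759]
tool_rot: [3.142, 0.001, 3.087]
force: [0.7, 0.7, 0.2]
grip_width: 0.0641
```

```bash
python3 -c "
from h import *
st()
f=viewer.grab_frame('top'); cv2.imwrite('pics/t12f.png',f[:,:,::-1]);cv2.imwrite('pics/t12.png',cv2.resize(f[185:315,110:210,::-1],None,fx=5,fy=5,interpolation=cv2.INTER_CUBIC))
f=viewer.grab_frame('side'); cv2.imwrite('pics/s12.png',f[:,:,::-1])
"
```

```text
34.4 pos [0.4246 0.2612 0.1759] rot [3.1415e+00 1.2000e-03 3.0875e+00] q [-0.62  0.4  -0.06  1.98  0.04  0.76  0.81] F [0.7 0.7 0.2] w 0.0641
```

View pics/t12.png

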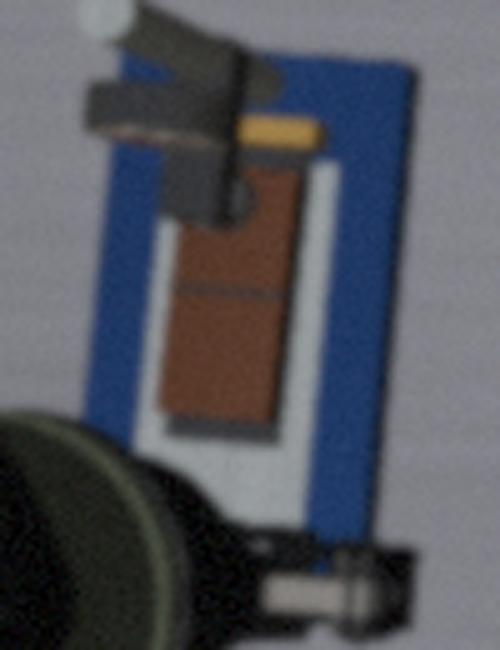

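View pics/s12.png

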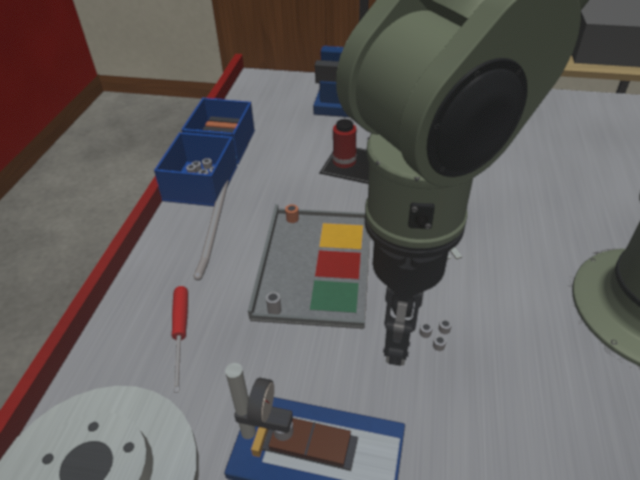

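Pad home and flat: groove at (228,292) in the crop, front end at the stop. Going back for the containers. First turning the tool to 94.3°.

>>> move_arm --pt "0 0 0 0 0 0.0459" --pt "0 0 0 0 0 0.0459" --pt "0 0 0 0 0 0.0459" --pt "0 0 0 0 0 0.0459" --pt "0 0 0 0 0 0.0459" --claw -0.9

```text
clock: 35.0
position: [0.4243, 0.2654, 0.1752]
tool_rot: [3.14, -0.0, 2.365]
force: [-0.5, 0.1, -0.8]
grip_width: 0.0805
```

>>> move_arm --pt "0 0 0 0 0 0.0459" --pt "0 0 0 0 0 0.0459" --pt "0 0 0 0 0 0.0459" --pt "0 0 0 0 0 0.0459" --pt "0 0 0 0 0 0.0459"

```text
clock: 35.5
position: [0.4243, 0.2654, 0.1751]
tool_rot: [3.141, -0.001, 1.644]
force: [0.8, 0.4, -0.0]
grip_width: 0.081
```

```bash
python3 -c "
from h import *
st();plan([.488,-.30,.15],94.3)
for p in [(228,292),]: print(ray('top',(p[0]/5+109.9,p[1]/5+184.9),.038))
A=[ray('top',(a/5+109.9,b/5+184.9),.026)[:2] for a,b in [(172,440),(278,440)]]
c=(A[0]+A[1])/2-np.array([.515,.335]); ex=np.array([.9986,-.0523]);ey=np.array([.0523,.9986]); print('rear end gauge x,y',c@ex,c@ey)
"
```

```text
35.5 pos [0.4243 0.2654 0.1751] rot [ 3.1409e+00 -1.2000e-03  1.6441e+00] q [-0.91  0.42  0.3   1.99 -0.18  0.76 -0.43] F [ 0.8  0.4 -0. ] w 0.081
pos [0.4243 0.2654 0.1751] turn rows 1 each [ 0.0002 -0.0004 -0.0006]
shift total (units, in target axes) [-22.74   0.85   1.01] rows 23 each [-0.989  0.037  0.044]
[0.52273379 0.33293207 0.038     ]
rear end gauge x,y -0.05067594596354219 -0.0018439459974591162
```

The pad's rear end measures gauge x −50.7 mm, y −1.8 mm, against an expected −50, 0, so it is home. Travelling to the mat.

>>> move_arm --pt "-1 0.04 0.04 0 0 0" --pt "-1 0.04 0.04 0 0 0" --pt "-1 0.04 0.04 0 0 0" --pt "-1 0.04 0.04 0 0 0" --pt "-1 0.04 0.04 0 0 0"

```text
clock: 36.0
position: [0.4393, 0.1401, 0.17]
tool_rot: [3.141, -0.001, 1.65]
force: [0.2, -0.9, -0.2]
grip_width: 0.0811
```

>>> move_arm --pt "-1 0.04 0.04 0 0 0" --pt "-1 0.04 0.04 0 0 0" --pt "-1 0.04 0.04 0 0 0" --pt "-1 0.04 0.04 0 0 0" --pt "-1 0.04 0.04 0 0 0"

```text
clock: 36.5
position: [0.4544, 0.0158, 0.1649]
tool_rot: [3.141, -0.001, 1.65]
force: [0.9, -0.4, 0.3]
grip_width: 0.0813
```

>>> move_arm --pt "-1 0.04 0.04 0 0 0" --pt "-1 0.04 0.04 0 0 0" --pt "-1 0.04 0.04 0 0 0" --pt "-1 0.04 0.04 0 0 0" --pt "-1 0.04 0.04 0 0 0"

```text
clock: 37.0
position: [0.4693, -0.1086, 0.1598]
tool_rot: [3.141, -0.001, 1.65]
force: [1.0, 0.6, -0.6]
grip_width: 0.0814
```

>>> move_arm --pt "-1 0.04 0.04 0 0 0" --pt "-1 0.04 0.04 0 0 0" --pt "-1 0.04 0.04 0 0 0" --pt "-1 0.04 0.04 0 0 0" --pt "-1 0.04 0.04 0 0 0"

```text
clock: 37.5
position: [0.4842, -0.2329, 0.1546]
tool_rot: [3.141, -0.001, 1.65]
force: [0.6, 0.4, -0.3]
grip_width: 0.081
```

>>> move_arm --pt "-1 0.04 0.04 0 0 -0.0006" --pt "-1 0.04 0 0 0 0" --pt "-0.5 0 0 0 0 0" --pt "0 0 0 0 0 0"

```text
clock: 37.9
position: [0.4904, -0.2956, 0.1534]
tool_rot: [3.141, -0.0, 1.649]
force: [1.6, -0.7, 0.2]
grip_width: 0.0813
```

```bash
python3 -c "
from h import *
st()
i=viewer.camera_info('wrist')
f=viewer.grab_frame('wrist'); cv2.imwrite('pics/w12.png',f[:,:,::-1])
np.save('w12i.npy',i,allow_pickle=True)"
```

```text
37.9 pos [ 0.4904 -0.2956  0.1534] rot [ 3.1410e+00 -5.0000e-04  1.6494e+00] q [ 0.21  0.56  0.33  1.83 -0.24  0.8   0.74] F [ 1.6 -0.7  0.2] w 0.0813
```

View pics/w12.png

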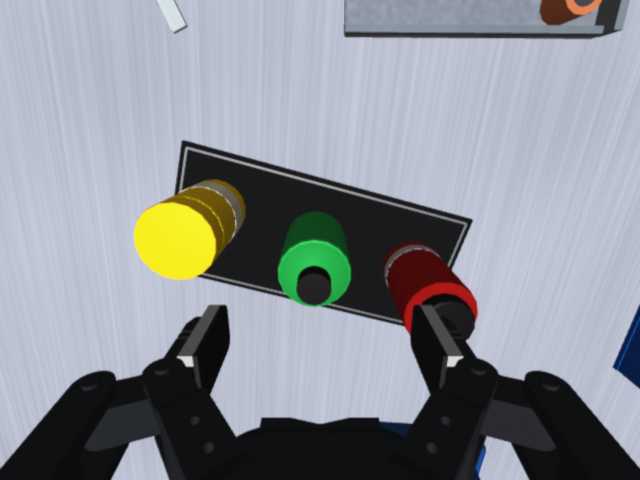

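On the mat: jar lid at (176,240), bottle cap at (314,287), can cap partly behind the right finger. Computing their positions.

```bash
python3 -c "
from h import *
i=np.load('w12i.npy',allow_pickle=True).item()
im=cv2.imread('pics/w12.png');hsv=cv2.cvtColor(im,cv2.COLOR_BGR2HSV)
(u,v),r=cv2.minEnclosingCircle(big(mask(hsv,(26,200,150),(33,255,255),(120,180,250,290)))); print('jar',u,v,r,ray('wrist',(u,v),.096,i)[:2])
c=big(mask(hsv,(0,0,0),(180,120,60),(290,264,338,308))); x=cv2.boundingRect(c); print(x); print('bottle',ray('wrist',(x[0]+x[2]/2,287),.105,i)[:2])
print('bottle',ray('wrist',(314,287),.105,i)[:2],'can~',ray('wrist',(449,318),.103,i)[:2])
plan([.4885,-.3125,.045],94.3)"
```

```text
jar 174.0 242.0 42.19014358520508 [ 0.39944067 -0.29027771]
(297, 267, 34, 37)
bottle [ 0.48874364 -0.30988269]
bottle [ 0.48874364 -0.30988269] can~ [ 0.5782926  -0.32626339]
pos [ 0.4904 -0.2943  0.1533] turn rows 1 each [ 0.0001 -0.0004  0.0015]
shift total (units, in target axes) [-0.72 -0.13  4.33] rows 5 each [-0.144 -0.026  0.867]
```

>>> move_arm --pt "-0.62 -0.06 0.5 0 -0.0004 0.0015" --pt "0 0 1 0 0 0" --pt "0 0 1 0 0 0" --pt "0 0 1 0 0 0" --pt "0 0 0.6 0 0 0"

```text
clock: 38.45
position: [0.49, -0.3083, 0.0495]
tool_rot: [-3.141, -0.001, 1.648]
force: [0.8, 0.7, 1.3]
grip_width: 0.0809
```

>>> move_arm --pt "0 0 0.18 0 0 0" --pt "0 0 0 0 0 0"

```text
clock: 38.65
position: [0.4902, -0.3098, 0.0466]
tool_rot: [3.141, 0.0, 1.647]
force: [1.1, 0.0, -0.4]
grip_width: 0.0809
```

>>> move_arm --pt "0 0 0 0 0 0" --pt "0 0 0 0 0 0" --pt "0 0 0 0 0 0" --pt "0 0 0 0 0 0" --claw 1 --force 40

```text
clock: 39.05
position: [0.4904, -0.3105, 0.0476]
tool_rot: [3.14, 0.001, 1.646]
force: [-2.3, 0.7, 9.2]
grip_width: 0.0513
```

```bash
python3 -c "
from h import *
st();plan([.542,.0638,.1],94.3)"
```

```text
39.05 pos [ 0.4904 -0.3105  0.0476] rot [3.1398e+00 9.0000e-04 1.6458e+00] q [ 0.28  0.72  0.26  1.86 -0.31  0.6   0.81] F [-2.3  0.7  9.2] w 0.0513
pos [ 0.4904 -0.3105  0.0476] turn rows 0 each [0.0006 0.0003 0.    ]
shift total (units, in target axes) [14.78  3.18 -2.09] rows 15 each [ 0.985  0.212 -0.14 ]
```

>>> move_arm --pt "0 0 -0.5 0 0 0" --pt "0 0 -0.9 0 0 0" --pt "0.4 0.1 -0.8 0 0 0" --pt "0.8 0.2 0 0 0 0" --pt "1 0.22 0 0 0 0"

```text
clock: 39.55
position: [0.4992, -0.2548, 0.1032]
tool_rot: [3.139, 0.001, 1.644]
force: [-0.2, 0.9, -2.9]
grip_width: 0.0509
```

>>> move_arm --pt "1 0.22 0 0 0 0" --pt "1 0.22 0 0 0 0" --pt "1 0.22 0 0 0 0" --pt "1 0.22 0 0 0 0" --pt "1 0.22 0 0 0 0"

```text
clock: 40.05
position: [0.5171, -0.1268, 0.1026]
tool_rot: [3.14, 0.0, 1.646]
force: [-0.1, 0.2, -2.7]
grip_width: 0.0509
```

>>> move_arm --pt "1 0.22 0 0 0 0" --pt "1 0.22 0 0 0 0" --pt "1 0.22 0 0 0 0" --pt "1 0.22 0 0 0 0" --pt "1 0.22 0 0 0 0"

```text
clock: 40.55
position: [0.5352, 0.0001, 0.1025]
tool_rot: [3.14, 0.0, 1.646]
force: [1.0, -0.6, -2.5]
grip_width: 0.0514
```

>>> move_arm --pt "1 0.2 0 0 0 0" --pt "0.5 0.1 0 0 0 0" --pt "0 0 0.4 0 0 0" --pt "0 0 0.4 0 0 0" --pt "0 0 0 0 0 0"

```text
clock: 41.05
position: [0.5386, 0.0355, 0.0801]
tool_rot: [-3.14, 0.001, 1.645]
force: [0.1, -1.4, -2.2]
grip_width: 0.0514
```

```bash
python3 -c "
from h import *
st();plan([.542,.0638,.052],94.3)"
```

```text
41.05 pos [0.5386 0.0355 0.0801] rot [-3.1400e+00  1.0000e-03  1.6445e+00] q [-0.4   0.63  0.32  1.95 -0.33  0.61  0.2 ] F [ 0.1 -1.4 -2.2] w 0.0514
pos [0.5386 0.0355 0.0801] turn rows 1 each [-0.0005  0.0003 -0.0004]
shift total (units, in target axes) [1.12 0.22 1.12] rows 2 each [0.56  0.11  0.562]
```

>>> move_arm --pt "0.6 0.13 0 0 0 0" --pt "0.5 0.1 0.3 0 0 0" --pt "0 0 0.5 0 0 0" --pt "0 0 0 0 0 0" --pt "0 0 0 0 0 0"

```text
clock: 41.55
position: [0.5429, 0.0641, 0.061]
tool_rot: [-3.141, 0.001, 1.645]
force: [0.3, -0.7, -1.5]
grip_width: 0.0513
```

```bash
python3 -c "
from h import *
st();plan([.542,.0638,.052],94.3)"
```

```text
41.55 pos [0.5429 0.0641 0.061 ] rot [-3.1412e+00  9.0000e-04  1.6455e+00] q [-0.44  0.67  0.3   1.94 -0.35  0.58  0.17] F [ 0.3 -0.7 -1.5] w 0.0513
pos [0.5429 0.0641 0.061 ] turn rows 0 each [-0.0001  0.0003 -0.0001]
shift total (units, in target axes) [-0.01 -0.04  0.36] rows 1 each [-0.011 -0.037  0.36 ]
```

>>> move_arm --pt "-0.01 -0.03 0.15 0 0 0" --pt "0 0 0.12 0 0 0" --pt "0 0 0 0 0 0"

```text
clock: 41.85
position: [0.5423, 0.0642, 0.0544]
tool_rot: [3.141, 0.0, 1.646]
force: [-0.0, -0.9, -2.2]
grip_width: 0.0509
```

>>> move_arm --pt "0 0 0.06 0 0 0" --pt "0 0 0 0 0 0"

```text
clock: 42.05
position: [0.5425, 0.0644, 0.0531]
tool_rot: [3.141, 0.0, 1.646]
force: [-0.5, 0.1, -2.1]
grip_width: 0.0512
```

>>> move_arm --pt "0 0 0.04 0 0 0" --pt "0 0 0 0 0 0"

```text
clock: 42.25
position: [0.5425, 0.0644, 0.0521]
tool_rot: [3.141, 0.0, 1.646]
force: [-0.5, 0.5, -2.3]
grip_width: 0.0513
```

>>> move_arm --pt "0 0 0.03 0 0 0" --pt "0 0 0 0 0 0"

```text
clock: 42.45
position: [0.5426, 0.0645, 0.0517]
tool_rot: [3.141, 0.0, 1.646]
force: [-0.9, 1.4, 2.9]
grip_width: 0.0511
```

>>> move_arm --pt "0 0 0.03 0 0 0" --pt "0 0 0 0 0 0"

```text
clock: 42.65
position: [0.5426, 0.0645, 0.0516]
tool_rot: [3.141, -0.0, 1.646]
force: [-6.2, 0.0, 21.6]
grip_width: 0.0507
```

Contact. Releasing and going up.

>>> move_arm --pt "0 0 -0.03 0 0 0" --pt "0 0 0 0 0 0"

```text
clock: 42.85
position: [0.5426, 0.0645, 0.0517]
tool_rot: [3.141, 0.0, 1.646]
force: [-2.1, -0.9, 7.8]
grip_width: 0.051
```

>>> move_arm --pt "0 0 0 0 0 0" --pt "0 0 0 0 0 0" --pt "0 0 0 0 0 0" --pt "0 0 0 0 0 0" --claw -0.9

```text
clock: 43.25
position: [0.5425, 0.0644, 0.0514]
tool_rot: [3.141, 0.0, 1.646]
force: [-0.4, 0.4, 0.3]
grip_width: 0.0809
```

>>> move_arm --pt "0 0 -0.8 0 0 0" --pt "0 0 -1 0 0 0" --pt "0 0 -1 0 0 0" --pt "0 0 -1 0 0 0" --pt "0 0 0 0 0 0"

```text
clock: 43.75
position: [0.5438, 0.0646, 0.1492]
tool_rot: [3.137, -0.0, 1.646]
force: [0.4, 0.3, -0.5]
grip_width: 0.0811
```

```bash
python3 -c "
from h import *
st();plan([.577,-.31,.15],94.3)
i=viewer.camera_info('wrist')
f=viewer.grab_frame('wrist'); cv2.imwrite('pics/w13.png',f[:,:,::-1])
np.save('w13i.npy',i,allow_pickle=True)"
```

```text
43.75 pos [0.5438 0.0646 0.1492] rot [ 3.1369e+00 -4.0000e-04  1.6458e+00] q [-0.5   0.54  0.38  1.9  -0.28  0.75  0.11] F [ 0.4  0.3 -0.5] w 0.0811
pos [0.5438 0.0646 0.1492] turn rows 1 each [ 0.0015 -0.0001 -0.    ]
shift total (units, in target axes) [-15.04   0.2   -0.03] rows 16 each [-0.94   0.012 -0.002]
```

View pics/w13.png

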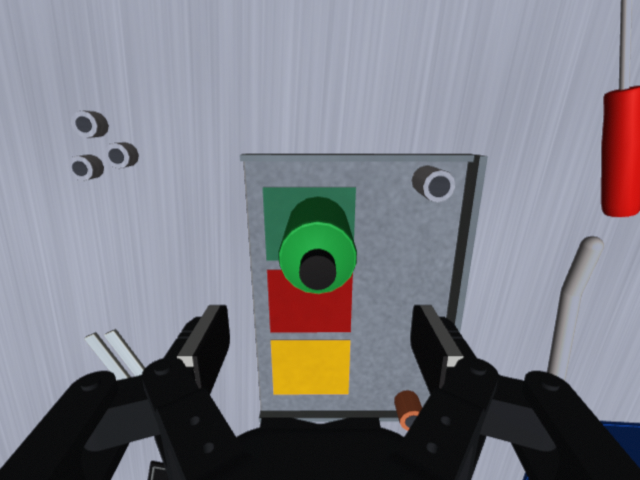

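The bottle stands on green, cap at (318,270). I'll verify its position in the next calculation. Back to the mat for the can.

>>> move_arm --pt "-0.8 0.01 0 0.0015 0 0" --pt "-1 0.01 0 0 0 0" --pt "-1 0.01 0 0 0 0" --pt "-1 0.01 0 0 0 0" --pt "-1 0.01 0 0 0 0"

```text
clock: 44.3
position: [0.5523, -0.056, 0.1455]
tool_rot: [-3.136, 0.0, 1.646]
force: [0.1, 0.5, -0.3]
grip_width: 0.0812
```

>>> move_arm --pt "-1 0.01 0 0 0 0" --pt "-1 0.01 0 0 0 0" --pt "-1 0.01 0 0 0 0" --pt "-1 0.01 0 0 0 0" --pt "-1 0.01 0 0 0 0"

```text
clock: 44.8
position: [0.5629, -0.1806, 0.1454]
tool_rot: [-3.136, -0.0, 1.646]
force: [0.1, -0.1, 0.2]
grip_width: 0.0811
```

>>> move_arm --pt "-1 0.01 0 0 0 0" --pt "-1 0.01 0 0 0 0" --pt "-1 0.01 0 0 0 0" --pt "-1 0.01 0 0 0 0" --pt "-1 0.01 0 0 0 0"

```text
clock: 45.3
position: [0.5735, -0.305, 0.1453]
tool_rot: [-3.136, -0.001, 1.646]
force: [0.1, 0.5, 0.4]
grip_width: 0.0809
```

>>> move_arm --pt "-0.2 0.01 0 0 0 0" --pt "0 0 0 0 0 0"

```text
clock: 45.5
position: [0.574, -0.3097, 0.1454]
tool_rot: [-3.136, -0.0, 1.645]
force: [-0.5, 0.8, -0.1]
grip_width: 0.0813
```

```bash
python3 -c "
from h import *
i=np.load('w13i.npy',allow_pickle=True).item()
print('bottle placed',ray('wrist',(318,270),.109,i)[:2])
st()
i=viewer.camera_info('wrist')
f=viewer.grab_frame('wrist'); cv2.imwrite('pics/w14.png',f[:,:,::-1])
np.save('w14i.npy',i,allow_pickle=True)"
```

```text
bottle placed [0.54372348 0.06574059]
45.5 pos [ 0.574  -0.3097  0.1454] rot [-3.1362e+00 -2.0000e-04  1.6446e+00] q [ 0.17  0.69  0.36  1.61 -0.29  0.9   0.72] F [-0.5  0.8 -0.1] w 0.0813
```

View pics/w14.png

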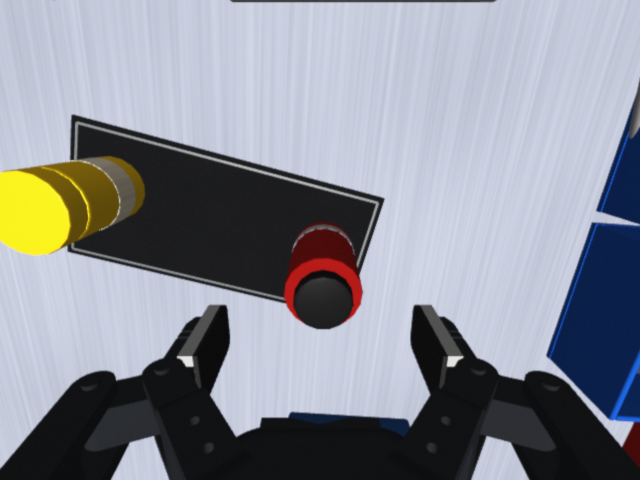

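The bottle measures within 3 mm of the green origin. Can cap at (323,302).

```bash
python3 -c "
from h import *
i=np.load('w14i.npy',allow_pickle=True).item()
p=ray('wrist',(323.5,302),.103,i)[:2]; print('can',p)
plan([p[0],p[1],.045],94.3)"
```

```text
can [ 0.57842329 -0.33071165]
pos [ 0.5742 -0.3086  0.1456] turn rows 1 each [-0.0016 -0.0002 -0.    ]
shift total (units, in target axes) [-0.9   0.1   4.02] rows 5 each [-0.179  0.02   0.805]
```

>>> move_arm --pt "-0.87 0.1 0.2 -0.0016 0 0" --pt "0 0 1 0 0 0" --pt "0 0 1 0 0 0" --pt "0 0 1 0 0 0" --pt "0 0 0.6 0 0 0"

```text
clock: 46.05
position: [0.5784, -0.3287, 0.0495]
tool_rot: [-3.141, -0.001, 1.647]
force: [0.9, 0.1, 0.0]
grip_width: 0.081
```

>>> move_arm --pt "0 0 0.15 0 0 0" --pt "0 0 0 0 0 0"

```text
clock: 46.25
position: [0.5789, -0.3303, 0.0479]
tool_rot: [3.141, 0.0, 1.646]
force: [-0.8, -0.3, 0.7]
grip_width: 0.0806
```

>>> move_arm --pt "0 0 0 0 0 0" --pt "0 0 0 0 0 0" --pt "0 0 0 0 0 0" --pt "0 0 0 0 0 0" --claw 1

```text
clock: 46.65
position: [0.5792, -0.331, 0.049]
tool_rot: [3.139, 0.001, 1.646]
force: [-1.7, 0.2, 6.8]
grip_width: 0.0513
```

```bash
python3 -c "
from h import *
st();plan([.5472,-.0114,.1],94.3)"
```

```text
46.65 pos [ 0.5792 -0.331   0.049 ] rot [3.1394e+00 1.0000e-03 1.6458e+00] q [ 0.24  0.83  0.31  1.61 -0.34  0.75  0.78] F [-1.7  0.2  6.8] w 0.0513
pos [ 0.5792 -0.331   0.049 ] turn rows 1 each [ 0.0007  0.0003 -0.    ]
shift total (units, in target axes) [12.84 -0.32 -2.04] rows 13 each [ 0.988 -0.024 -0.157]
```

>>> move_arm --pt "0 0 -0.5 0 0 0" --pt "0 0 -0.9 0 0 0" --pt "0.4 -0.02 -0.8 0 0 0" --pt "0.8 -0.02 0 0 0 0" --pt "1 -0.03 0 0 0 0"

```text
clock: 47.15
position: [0.573, -0.2763, 0.1045]
tool_rot: [3.139, 0.001, 1.645]
force: [0.4, 0.8, -3.8]
grip_width: 0.0515
```

>>> move_arm --pt "1 -0.03 0 0 0 0" --pt "1 -0.03 0 0 0 0" --pt "1 -0.03 0 0 0 0" --pt "1 -0.03 0 0 0 0" --pt "1 -0.03 0 0 0 0"

```text
clock: 47.65
position: [0.5598, -0.1506, 0.1038]
tool_rot: [3.14, 0.0, 1.646]
force: [0.4, 0.2, -3.4]
grip_width: 0.0512
```

>>> move_arm --pt "1 -0.03 0 0 0 0" --pt "1 -0.02 0 0 0 0" --pt "1 -0.02 0 0 0 0" --pt "1 -0.02 0 0 0 0" --pt "0.6 -0.02 0 0 0 0"

```text
clock: 48.15
position: [0.5484, -0.0351, 0.1035]
tool_rot: [3.14, -0.0, 1.648]
force: [0.1, -0.7, -2.9]
grip_width: 0.0512
```

>>> move_arm --pt "0 0 0.5 0 0 0" --pt "0 0 0.5 0 0 0" --pt "0 0 0.4 0 0 0" --pt "0 0 0 0 0 0" --pt "0 0 0 0 0 0"

```text
clock: 48.65
position: [0.5483, -0.038, 0.0674]
tool_rot: [3.141, 0.001, 1.645]
force: [0.6, 0.5, -2.2]
grip_width: 0.0513
```

```bash
python3 -c "
from h import *
st();plan([.5472,-.0114,.053],94.3)"
```

```text
48.65 pos [ 0.5483 -0.038   0.0674] rot [3.1414e+00 7.0000e-04 1.6447e+00] q [-0.27  0.67  0.33  1.93 -0.36  0.6   0.37] F [ 0.6  0.5 -2.2] w 0.0513
pos [ 0.5483 -0.038   0.0674] turn rows 0 each [ 0.0001  0.0002 -0.0004]
shift total (units, in target axes) [1.07 0.04 0.58] rows 2 each [0.533 0.019 0.289]
```

>>> move_arm --pt "0.57 0.02 0 0 0 0" --pt "0.5 0.02 0.2 0 0 0" --pt "0 0 0.25 0 0 0" --pt "0 0 0 0 0 0"

```text
clock: 49.05
position: [0.547, -0.0096, 0.0557]
tool_rot: [-3.141, 0.0, 1.647]
force: [-0.7, 0.0, -3.0]
grip_width: 0.0513
```

>>> move_arm --pt "0 0 0.06 0 0 0" --pt "0 0 0 0 0 0"

```text
clock: 49.25
position: [0.5474, -0.0108, 0.0549]
tool_rot: [3.141, 0.001, 1.645]
force: [0.5, -1.3, -2.6]
grip_width: 0.0511
```

```bash
python3 -c "
from h import *
st();plan([.5472,-.0114,.053],94.3)"
```

```text
49.25 pos [ 0.5474 -0.0108  0.0549] rot [3.1407e+00 6.0000e-04 1.6455e+00] q [-0.32  0.69  0.32  1.94 -0.38  0.57  0.33] F [ 0.5 -1.3 -2.6] w 0.0511
pos [ 0.5474 -0.0108  0.0549] turn rows 0 each [ 0.0003  0.0002 -0.0001]
shift total (units, in target axes) [-0.02 -0.01  0.08] rows 1 each [-0.024 -0.009  0.076]
```

>>> move_arm --pt "0 0 0.05 0 0 0" --pt "0 0 0 0 0 0"

```text
clock: 49.45
position: [0.5474, -0.0107, 0.0537]
tool_rot: [3.141, 0.0, 1.645]
force: [0.2, -0.3, -3.7]
grip_width: 0.0513
```

>>> move_arm --pt "0 0 0.03 0 0 0" --pt "0 0 0 0 0 0"

```text
clock: 49.65
position: [0.5475, -0.0105, 0.0531]
tool_rot: [3.14, 0.0, 1.646]
force: [-0.2, 1.1, -0.6]
grip_width: 0.0512
```

>>> move_arm --pt "0 0 0.03 0 0 0" --pt "0 0 0 0 0 0"

```text
clock: 49.85
position: [0.5475, -0.0106, 0.0529]
tool_rot: [3.14, 0.0, 1.646]
force: [-5.5, -0.2, 14.9]
grip_width: 0.0514
```

>>> move_arm --pt "0 0 -0.03 0 0 0" --pt "0 0 0 0 0 0"

```text
clock: 50.05
position: [0.5474, -0.0104, 0.053]
tool_rot: [3.14, 0.0, 1.646]
force: [-0.4, 0.4, 2.0]
grip_width: 0.0511
```

>>> move_arm --pt "0 0 0 0 0 0" --pt "0 0 0 0 0 0" --pt "0 0 0 0 0 0" --pt "0 0 0 0 0 0" --claw -0.9

```text
clock: 50.45
position: [0.5475, -0.0104, 0.053]
tool_rot: [3.141, 0.0, 1.646]
force: [-0.1, -0.2, 1.0]
grip_width: 0.0811
```

>>> move_arm --pt "0 0 -0.8 0 0 0" --pt "0 0 -1 0 0 0" --pt "0 0 -1 0 0 0" --pt "0 0 -1 0 0 0" --pt "0 0 0 0 0 0"

```text
clock: 50.95
position: [0.5487, -0.0104, 0.1507]
tool_rot: [3.136, 0.0, 1.646]
force: [-0.2, 0.7, -0.1]
grip_width: 0.0809
```

```bash
python3 -c "
from h import *
st();plan([.4,-.27,.15],94.3)"
```

```text
50.95 pos [ 0.5487 -0.0104  0.1507] rot [3.1364e+00 1.0000e-04 1.6458e+00] q [-0.38  0.54  0.41  1.9  -0.3   0.76  0.27] F [-0.2  0.7 -0.1] w 0.0809
pos [ 0.5487 -0.0104  0.1507] turn rows 1 each [ 0.0017  0.     -0.    ]
shift total (units, in target axes) [-9.91 -6.71  0.03] rows 10 each [-0.991 -0.671  0.003]
```

>>> move_arm --pt "-0.9 -0.6 0 0.0008 0 0" --pt "-1 -0.68 0 0 0 0" --pt "-1 -0.68 0 0 0 0" --pt "-1 -0.68 0 0 0 0" --pt "-1 -0.68 0 0 0 0"

```text
clock: 51.45
position: [0.4729, -0.1396, 0.1476]
tool_rot: [-3.14, 0.0, 1.646]
force: [0.2, -1.0, -0.1]
grip_width: 0.0807
```

>>> move_arm --pt "-1 -0.68 0 0 0 0" --pt "-1 -0.68 0 0 0 0" --pt "-1 -0.68 0 0 0 0" --pt "-1 -0.68 0 0 0 0" --pt "-0.9 -0.6 0 0 0 0"

```text
clock: 51.95
position: [0.3991, -0.2682, 0.1478]
tool_rot: [-3.14, 0.0, 1.646]
force: [1.1, -0.3, 0.1]
grip_width: 0.0814
```

>>> move_arm --pt "0 0 0 0 0 0" --pt "0 0 0 0 0 0"

```text
clock: 52.15
position: [0.3999, -0.2672, 0.1479]
tool_rot: [-3.14, 0.0, 1.645]
force: [-1.0, -0.0, 0.9]
grip_width: 0.0812
```

```bash
python3 -c "
from h import *
st()
i=viewer.camera_info('wrist')
f=viewer.grab_frame('wrist'); cv2.imwrite('pics/w15.png',f[:,:,::-1])
im=cv2.imread('pics/w15.png');hsv=cv2.cvtColor(im,cv2.COLOR_BGR2HSV)
(u,v),r=cv2.minEnclosingCircle(big(mask(hsv,(26,200,150),(33,255,255),(220,180,420,380)))); p=ray('wrist',(u,v),.096,i)[:2]; print('jar',u,v,r,p)
plan([p[0],p[1],.045],94.3)"
```

```text
52.15 pos [ 0.3999 -0.2672  0.1479] rot [-3.1397e+00  1.0000e-04  1.6448e+00] q [ 0.15  0.45  0.41  2.06 -0.28  0.68  0.82] F [-1.  -0.   0.9] w 0.0812
jar 315.95513916015625 296.0 39.16004180908203 [ 0.3998201  -0.28961523]
pos [ 0.4003 -0.2667  0.1479] turn rows 0 each [-0.0006 -0.      0.0001]
shift total (units, in target axes) [-0.91 -0.09  4.12] rows 5 each [-0.183 -0.018  0.823]
```

View pics/w15.png

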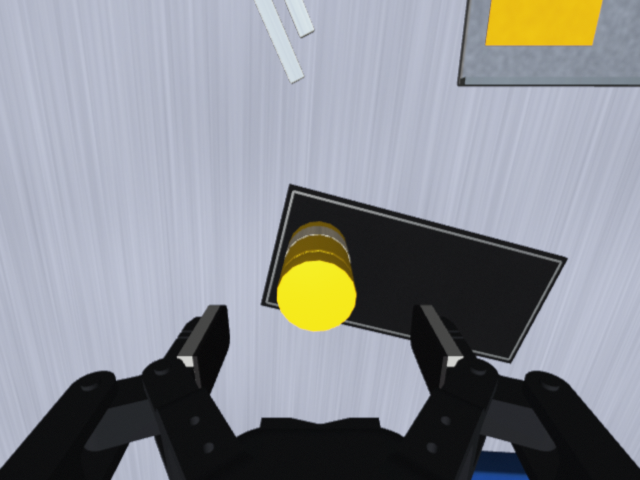

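Jar lid at (316,296), standing alone on the mat. Grasping it.

>>> move_arm --pt "-0.89 -0.06 0.2 0 0 0" --pt "0 0 1 0 0 0" --pt "0 0 1 0 0 0" --pt "0 0 1 0 0 0" --pt "0 0 0.7 0 0 0"

```text
clock: 52.7
position: [0.4005, -0.2881, 0.0491]
tool_rot: [-3.139, -0.001, 1.648]
force: [0.2, 0.6, 0.6]
grip_width: 0.0809
```

>>> move_arm --pt "0 0 0.15 0 0 0" --pt "0 0 0 0 0 0"

```text
clock: 52.9
position: [0.4003, -0.2889, 0.0468]
tool_rot: [-3.139, -0.0, 1.647]
force: [-0.4, 0.1, 0.4]
grip_width: 0.0811
```

>>> move_arm --pt "0 0 0 0 0 0" --pt "0 0 0 0 0 0" --pt "0 0 0 0 0 0" --pt "0 0 0 0 0 0" --claw 1

```text
clock: 53.3
position: [0.4007, -0.2896, 0.0479]
tool_rot: [-3.141, 0.001, 1.646]
force: [-1.5, 0.6, 8.0]
grip_width: 0.0512
```

```bash
python3 -c "
from h import *
st();plan([.5531,-.0865,.1],94.3)"
```

```text
53.3 pos [ 0.4007 -0.2896  0.0479] rot [-3.1413e+00  9.0000e-04  1.6460e+00] q [ 0.29  0.64  0.29  2.08 -0.39  0.47  0.95] F [-1.5  0.6  8. ] w 0.0512
pos [ 0.4007 -0.2896  0.0479] turn rows 0 each [-0.0001  0.0003  0.0001]
shift total (units, in target axes) [ 7.65  6.69 -2.08] rows 8 each [ 0.956  0.836 -0.26 ]
```

>>> move_arm --pt "0 0 -0.5 0 0 0" --pt "0 0 -0.9 0 0 0" --pt "0.4 0.35 -0.8 0 0 0" --pt "0.8 0.7 0 0 0 0" --pt "1 0.88 0 0 0 0"

```text
clock: 53.8
position: [0.4447, -0.2312, 0.1037]
tool_rot: [3.141, 0.001, 1.644]
force: [0.8, 0.2, -2.1]
grip_width: 0.0513
```

>>> move_arm --pt "1 0.88 0 0 0 0" --pt "1 0.88 0 0 0 0" --pt "1 0.88 0 0 0 0" --pt "1 0.88 0 0 0 0" --pt "0.7 0.6 0 0 0 0"

```text
clock: 54.3
position: [0.5395, -0.1038, 0.1028]
tool_rot: [-3.141, -0.0, 1.648]
force: [0.7, -0.2, -2.0]
grip_width: 0.0511
```

>>> move_arm --pt "0.3 0.3 0.3 0 0 0" --pt "0 0 0.5 0 0 0" --pt "0 0 0.5 0 0 0" --pt "0 0 0 0 0 0" --pt "0 0 0 0 0 0"

```text
clock: 54.8
position: [0.5442, -0.0993, 0.0689]
tool_rot: [-3.139, 0.001, 1.644]
force: [0.4, 0.2, -2.2]
grip_width: 0.0515
```

```bash
python3 -c "
from h import *
st();plan([.5531,-.0865,.052],94.3)"
```

```text
54.8 pos [ 0.5442 -0.0993  0.0689] rot [-3.1388e+00  6.0000e-04  1.6442e+00] q [-0.18  0.68  0.36  1.92 -0.4   0.61  0.51] F [ 0.4  0.2 -2.2] w 0.0515
pos [ 0.5442 -0.0993  0.0689] turn rows 1 each [-0.0009  0.0002 -0.0005]
shift total (units, in target axes) [0.48 0.39 0.68] rows 1 each [0.482 0.393 0.675]
```

>>> move_arm --pt "0.49 0.4 0.1 -0.0009 0 0" --pt "0 0 0.3 0 0 0" --pt "0 0 0.15 0 0 0" --pt "0 0 0 0 0 0" --pt "0 0 0 0 0 0"

```text
clock: 55.3
position: [0.5539, -0.0855, 0.0555]
tool_rot: [3.141, 0.001, 1.646]
force: [-0.5, -0.1, -1.4]
grip_width: 0.0511
```

```bash
python3 -c "
from h import *
st();plan([.5531,-.0865,.052],94.3)"
```

```text
55.3 pos [ 0.5539 -0.0855  0.0555] rot [3.1406e+00 5.0000e-04 1.6455e+00] q [-0.2   0.71  0.35  1.91 -0.41  0.59  0.49] F [-0.5 -0.1 -1.4] w 0.0511
pos [ 0.5539 -0.0855  0.0555] turn rows 0 each [ 0.0003  0.0002 -0.0001]
shift total (units, in target axes) [-0.04 -0.03  0.14] rows 1 each [-0.038 -0.034  0.138]
```

>>> move_arm --pt "-0.03 -0.03 0.1 0 0 0" --pt "0 0 0 0 0 0"

```text
clock: 55.5
position: [0.5532, -0.0862, 0.0528]
tool_rot: [3.141, 0.0, 1.646]
force: [-0.3, 0.6, -1.2]
grip_width: 0.0511
```

>>> move_arm --pt "0 0 0.04 0 0 0" --pt "0 0 0 0 0 0"

```text
clock: 55.7
position: [0.5534, -0.086, 0.052]
tool_rot: [3.14, 0.0, 1.646]
force: [-0.3, 0.3, -1.0]
grip_width: 0.0511
```

>>> move_arm --pt "0 0 0.03 0 0 0" --pt "0 0 0 0 0 0"

```text
clock: 55.9
position: [0.5534, -0.0861, 0.0519]
tool_rot: [3.14, 0.0, 1.646]
force: [-5.0, 0.2, 15.6]
grip_width: 0.0511
```

>>> move_arm --pt "0 0 -0.03 0 0 0" --pt "0 0 0 0 0 0"

```text
clock: 56.1
position: [0.5535, -0.0859, 0.052]
tool_rot: [3.14, 0.0, 1.646]
force: [0.4, -0.5, -2.2]
grip_width: 0.0508
```

>>> move_arm --pt "0 0 0 0 0 0" --pt "0 0 0 0 0 0" --pt "0 0 0 0 0 0" --pt "0 0 0 0 0 0" --claw -0.9

```text
clock: 56.5
position: [0.5534, -0.0859, 0.0519]
tool_rot: [3.14, 0.0, 1.646]
force: [-0.6, -0.6, -0.1]
grip_width: 0.0811
```

>>> move_arm --pt "0 0 -0.8 0 0 0" --pt "0 0 -1 0 0 0" --pt "0 0 -1 0 0 0" --pt "0 0 -1 0 0 0" --pt "0 0 -1 0 0 0"

```text
clock: 57.0
position: [0.5531, -0.0859, 0.173]
tool_rot: [3.14, 0.0, 1.646]
force: [0.4, -0.2, 0.1]
grip_width: 0.0813
```

>>> move_arm --pt "0 -1 -1 0 0 0" --pt "0 -1 -0.5 0 0 0" --pt "0 -1 0 0 0 0" --pt "0 -1 0 0 0 0" --pt "0 0 0 0 0 0"

```text
clock: 57.5
position: [0.4509, -0.0937, 0.2095]
tool_rot: [3.141, -0.001, 1.645]
force: [0.9, -0.2, -0.1]
grip_width: 0.0815
```

```bash
python3 -c "
from h import *
st()
i=viewer.camera_info('wrist'); np.save('w16i.npy',i,allow_pickle=True)
for n in ('wrist','top','side'):
    f=viewer.grab_frame(n); cv2.imwrite(f'pics/z{n}.png',f[:,:,::-1])"
```

```text
57.5 pos [ 0.4509 -0.0937  0.2095] rot [ 3.1410e+00 -7.0000e-04  1.6447e+00] q [-0.34  0.33  0.52  2.06 -0.22  0.81  0.39] F [ 0.9 -0.2 -0.1] w 0.0815
```

View pics/zwrist.png

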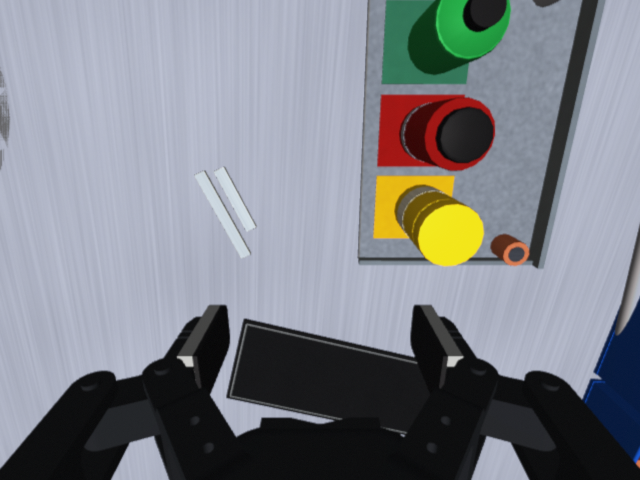

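View pics/ztop.png

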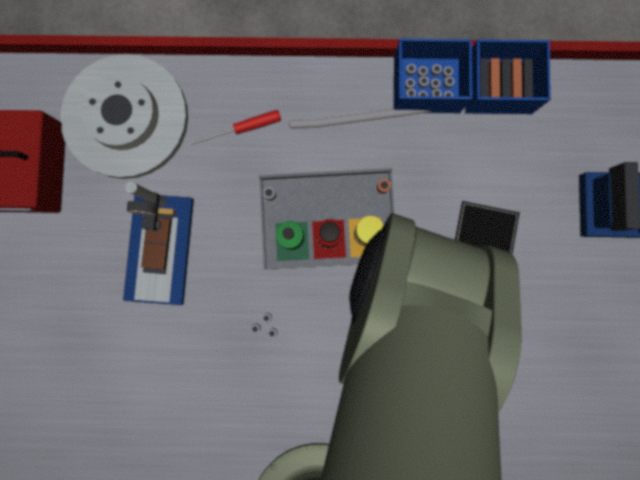

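View pics/zside.png

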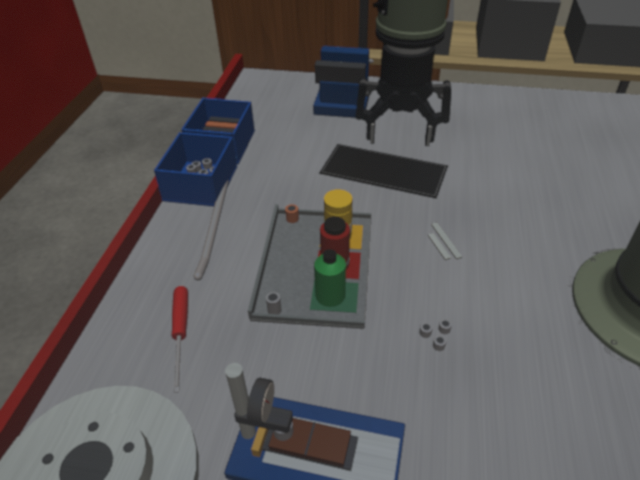

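Each container stands on its own colour and the pad is home. Last position check from the wrist view: can cap (465,135), jar lid (450,233), bottle cap (487,10).

```bash
python3 -c "
from h import *
i=np.load('w16i.npy',allow_pickle=True).item()
for n,p,z,t in [('can',(465,135),.107,(.5472,-.0114)),('jar',(450.5,233),.1,(.5531,-.0865)),('bottle',(487,10),.109,(.542,.0638))]:
    q=ray('wrist',p,z,i)[:2]; print(n,q.round(4),((q-t)*1000).round(1))
for n,p,z,t in [('can',(329.7,233),.107,0),('bottle',(289.5,234),.109,0)]: print('top',n,ray('top',p,z)[:2].round(4))
st()"
```

```text
can [ 0.5462 -0.0112] [-1.   0.2]
jar [ 0.5533 -0.0842] [0.2 2.3]
bottle [0.5432 0.0624] [ 1.2 -1.4]
top can [ 0.543  -0.0108]
top bottle [0.5397 0.0622]
57.65 pos [ 0.454  -0.0932  0.2095] rot [3.1396e+00 3.0000e-04 1.6462e+00] q [-0.34  0.33  0.52  2.05 -0.23  0.81  0.39] F [1.  0.9 0.3] w 0.0811
```

All within 3 mm of the spot origins, with the arm clear. Letting it settle, then handing in.

>>> move_arm --pt "0 0 0 0 0 0" --pt "0 0 0 0 0 0" --pt "0 0 0 0 0 0"

```text
clock: 57.95
position: [0.4537, -0.0934, 0.2091]
tool_rot: [3.141, 0.001, 1.646]
force: [-0.9, 1.0, 0.0]
grip_width: 0.0809
```

```bash
python3 -c "
from workcell import workorder
print(workorder.job_done())"
```

```text
the job is handed in; nothing more can be done
None
```

The whole job is done and handed in at about 58 s. The handover reports no verdict, so the results below are my own checks.

- **Sequence:** I stood the can, bottle and jar on the mat. Then I gripped the pad near its rear end and slid it flat under the probe head until it met the brass stop. Only after that did I put each container back on its own colour. I saw no container lean in any picture.
- **Pad:** its rear end measured at gauge x −50.7 mm, y −1.8 mm from the top camera, against −50, 0 when fully home. It lies flat, and I released it before moving the containers.
- **Containers:** the wrist camera puts them within 1.0 mm (can), 2.3 mm (jar) and 1.8 mm (bottle) of their spot origins, all upright. The limit is 13 mm.
- **Disagreement:** the top camera reads 2–5 mm off the wrist camera in some places. For the can and bottle it read about 4 mm and 3 mm from the spot origins, still well inside the limit. The arm hid the jar in that last top view, so I only have the wrist reading for it.
- **Arm:** it was clear of everything at handover, with no contact force.

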